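Level a specimen mount in the hand press

ROBOT

A 6-joint arm with a two-finger parallel gripper is mounted at the origin on the work surface. World frame = base frame: x ahead of the robot, y to its left, z up, the work surface at z = 0. Lengths are in mm, angles in degrees, forces in N, time in s.
With the tool pointing down it reaches from about 300 to 850 mm from the base axis. Payload 4.2 kg.
Tool frame: the origin (TCP) lies at the very end of the fingers, on their centre line; the grasp point (between the pads) lies 19 mm behind it; z points along the fingers, y is the direction in which the jaws open and shut (so a half turn about z gives the same grasp; the last joint's range is limited). The gripper opens to 91 mm and grips with 3 to 60 N. Pads are 32 mm wide; open, the fingers measure 118 mm over their backs; the gripper's body (76 mm by 178 mm) begins 60 mm behind the grasp point.
Start: joints at [-71.391, 18.312, 89.639, -0, 72.044, -1.146], TCP at [194.359, -541.173, 213.976] pointing down, gripper open.
Joint ranges: [-177.97, 177.97], [-48.28, 115.42], [12.27, 149.76], [-77.06, 257.06], [2.81, 150.46], [-146.56, 146.56]. Speed limits (degrees/s): [147.25, 147.25, 180, 180, 180, 180].

INTERFACE

Orientations are given as [roll, pitch, yaw] about the fixed x, y, z axes, in that order (R = Rz(yaw) Ry(pitch) Rx(roll)).
In Python, from workcell import telemetry, grab_frame, job gives the robot as it stands.
- The arm moves only by the tool drive_tool, never from a script. Its argument "moves" is a list of rows, each an object of numbers: "claw": the closure, from -1 (fully open) to 1 (shut); "dx", "dy", "dz": the shift along the tool's x, y, z in units of 20 mm (1.0 is 20 mm); "yaw": the turn about the tool's z in units of 0.15 rad (1.0 is 0.15 rad). In form: [{"claw": .., "dx": .., "dy": .., "dz": .., "yaw": ..}, ...]. A call has 1 to 5 rows; each row shifts and turns the pose as measured when the row begins, along the tool's axes as they then stand; what a row does not reach is not made up. A row lasts 1/8 s, in which the tool goes at most 62.5 mm and 10.7 degrees, less where a joint would pass 70% of its speed; a pose out of reach is approached as far as the arm can. A call with a number of a shift or a turn outside -1 to 1 is refused whole. A call with a gripper value outside its range is refused whole. The fingers move at their own pace and stop on an object; "grip_force" is the grip in N (left out, the last holds). Time passes only in rows, so rows that do not move let the fingers close. It gives the time, the measured TCP pose, the force and the opening at its end, in the units of the state.
- telemetry.state(): the state, without advancing time (a new reading comes with each control period).
- grab_frame(name): name is "scene" or "side" or "wrist"; returns a dict with "color" (480x640x3 uint8, blue, green, red), "vertical_fov" (degrees; the focal length in pixels is half the picture's height over the tangent of half this angle, whatever the lens; pixels are square), "cx", "cy" (the principal point, pixels), "pose" (4x4, takes a point from camera to world coordinates). Camera axes: x right, y down, z forward; pixel columns grow to the right and rows downward; lengths in mm; the calibration is good to about 2 mm. A picture is of the moment at which its call begins. There is no depth.
- job.job_done(): hands the job in, once; it reports no verdict.
The state is a dict: "time_s": time; "qpos": joint angles; "qvel": joint speeds; "effort": joint torques, N m; "ee_pos": TCP position; "ee_rot": TCP orientation; "force": force on the tool from outside, world axes, zero at the start; "torque": the same for the moment, N m; "gripper_width": finger opening in mm.
Only numpy, scipy, OpenCV 4.12 (cv2) and the standard library are available. Lean on these libraries where they do the work, as an engineer would, in place of code of your own. Each camera call takes 0.05 s, during which the arm holds its last target.

TASK

Take the green specimen mount from the tray and stand it upright, centred on the press's narrow post, and let go of it while the red safety catch is still on. Then flip the catch fully outward, pull the yellow-handled lever all the way towards the front of the press, so that its spring foot presses on the mount, and finish while still holding it there: the lever springs back if released. Leave the other mounts and the rest of the bench things where they are.

Things in the scene. Friction and masses are not known exactly. Their poses are not given: they have to be found in the camera images.
- mount_green: The green cylindrical resin specimen mount, 30 mm in diameter and 25 mm tall, about 45 g, standing upright with a small steel chip in its top face. Origin: centre of its underside; z up the cylinder. It starts on the tray's floor (4 mm above the bench) among two others of the same size, in any order.
- mount_grey: A grey mount of the same size (bystander). Origin: centre of its underside.
- mount_amber: An amber mount of the same size (bystander). Origin: centre of its underside.
- tray: Shallow aluminium tray fixed to the bench, 270 (x) x 110 (y) x 14 mm, walls 4 mm thick, floor 4 mm above the bench. The mounts stand in a row along its x, about 80 mm apart (at least 60 mm centre to centre). Origin: centre of its underside.
- press: Hand press fixed to the bench: white base plate 12 mm thick (x -165 to 65, y -60 to 160 mm). Origin: on the bench below the lever's pivot; -x is its front, roughly towards the robot; z up. Pivot axis along y at 85 mm height between white brackets 107 mm high at y +-26. Post at x -120, y 0. Catch hinge along x at y 125, height 130.
- post_top (a point): Centre of the flat top of the steel post on the press: 28 mm in diameter (a little narrower than the mount), 60 mm above the bench; on a flange 48 mm wide up to 20 mm height; free all round and above. Axes as the press's.
- handle_grip (a point): Point on the axis of the lever's round yellow handle (20 mm diameter, along the press's y), reaching 45 mm outward (+y) of it; the stalk, 14 mm square, lies 33 to 47 mm inward. At lever value t the point is at x 170 sin(0.44 - t), y 120, z 85 + 170 cos(0.44 - t) mm in the press's frame. Free to pinch or hook from above.
- lever (a joint): Lever angle in rad: 0 at rest, leaning 0.44 rad away from the front (+x of the press); grows as the handle is pulled towards the front (-x); end stop at 1.22. A spring pushes it back to 0: some 3 N at the handle at first, about 10 N near the stop. With the catch on it is blocked after about 0.1 rad.
- foot: Round black foot, 24 mm diameter, on a sprung stem (16 mm travel) on the lever's blue arm; origin: centre of its pressing face. At rest the arm stands raised, up to 220 mm high, 65 mm or more from the post's axis. It meets a mount on the post about 0.07 rad before the lever's stop and presses with about 6 N at the stop.
- catch_tip (a point): Middle of the top edge of the red catch's thumb tab. The tab is a plate 22 mm wide (along the press's x), 8 mm thick, standing 45 mm up from the catch's hinge when on; in the press's frame the tip is then at x -40, y 125, z 175 mm. On its inner side (-y) there is free space for closed fingers above 110 mm height, in front of the stalk.
- catch (a joint): Catch angle, rad: 0 (to 0.15 at the start) is on, its red tongue across the front of the lever's stalk; grows as the tab is tipped outward (press's +y) and down about the hinge, the tongue then standing up out of the way; stop at 1.5 with the tab level. Friction keeps it where it is left; it takes 1 to 2 N at the tab's end.
- solvent: Brown glass bottle, 60 mm diameter, 150 mm tall (bystander). Origin: underside.
- jar: White jar, 52 mm diameter, 70 mm tall (bystander). Origin: underside.
- dish: Pale closed culture dish, 90 mm diameter, 16 mm tall (bystander). Origin: underside.
- slide_box: Blue slide box, 85 x 100 x 32 mm (bystander). Origin: underside.
- brush: Small hand brush lying flat (bystander).

How it is judged:
By the outcome, as a careful person would: the job done as asked, in the order asked, and still so for the second after the job is handed in, while the arm keeps its last pose, push and grip.
It also fails if it takes over 61 s, if anything falls off the work surface, if the arm or the gripper's body presses on something with over 40 N, if the wrist force passes 120 N, or if a joint passes its speed limit or range.

## Working session

There is one attempt and no reset: what is moved stays moved. The work goes in short steps, Python scripts to look and compute and a tool call to move; the robot and the scene stay as the last step left them, time stands still between calls to the robot, and variables do not carry over. Pictures are saved under pics/ and viewed, and the job is handed in when it is done.

Besides the shell and the picture viewer there is one more tool, called after ">>>" as name(argument=value, ...), one argument or row to a line, values as JSON. drive_tool: Moves the arm, as the interface text tells. Its arguments: {"type":"object","properties":{"moves":{"type":"array"},"grip_force":{"type":"number"}},"required":["moves"]}

```bash
mkdir -p pics; ls
python3 - <<'E'
from workcell import telemetry, grab_frame
import cv2,pickle
print(telemetry.state())
d={}
for n in ["scene","side","wrist"]:
    f=grab_frame(n); d[n]=f; cv2.imwrite(f"pics/{n}0.png",f["color"]); print(n,f["vertical_fov"],f["cx"],f["cy"],f["pose"])
pickle.dump(d,open("f0.pkl","wb"))
E
```

```text
pics
{'time_s': 0.0, 'qpos': array([-7.13889575e+01,  1.83522758e+01,  8.97064358e+01, -3.16071740e-03,
        7.20419232e+01, -1.14452500e+00]), 'qvel': array([-4.06048486e-03,  3.40528243e-03, -1.21685302e-01,  5.49075650e-05,
        7.91238152e-02, -7.64323316e-02]), 'effort': array([ 1.29330943e-03, -4.12457943e+01, -2.31977087e+01,  7.28720916e-02,
        4.57716035e-02, -1.66451227e-04]), 'ee_pos': array([ 194.1939764 , -540.68912458,  213.11370004]), 'ee_rot': array([-1.79899325e+02,  9.94299083e-04,  1.97565456e+01]), 'force': array([ 0.34880353,  0.32593008, -0.17906782]), 'torque': array([-0.01900789,  0.03634971, -0.00849137]), 'gripper_width': 91.14996184805253}
scene 48.58742932237327 320.8053899039852 233.76902152067717 [[ 4.07588304e-01  7.20664871e-01 -5.60815405e-01  1.41664534e+03]
 [ 9.13049110e-01 -3.31442790e-01  2.37669939e-01 -3.91075141e+02]
 [-1.45978470e-02 -6.08923493e-01 -7.93094624e-01  1.35600542e+03]
 [ 0.00000000e+00  0.00000000e+00  0.00000000e+00  1.00000000e+00]]
side 50.139732316093706 320.4510170793589 239.66866665756436 [[ 9.93094071e-01 -6.33717313e-02  9.87329199e-02  4.25506740e+02]
 [-1.15263772e-01 -6.83921372e-01  7.20392823e-01 -1.01314021e+03]
 [ 2.18730136e-02 -7.26798170e-01 -6.86502725e-01  1.08005761e+03]
 [ 0.00000000e+00  0.00000000e+00  0.00000000e+00  1.00000000e+00]]
wrist 62.500055798187496 319.49980814802063 249.12861311531736 [[ 3.38965679e-01 -9.02907674e-01 -2.64310425e-01  2.70156956e+02]
 [-9.40794408e-01 -3.26164750e-01 -9.23170515e-02 -5.14392855e+02]
 [-2.85496942e-03  2.79954082e-01 -9.60009147e-01  3.82752907e+02]
 [ 0.00000000e+00  0.00000000e+00  0.00000000e+00  1.00000000e+00]]
```

View pics/scene0.png

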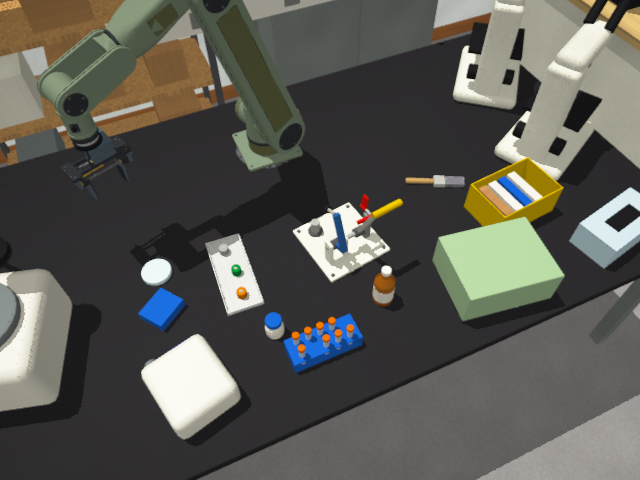

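View pics/side0.png

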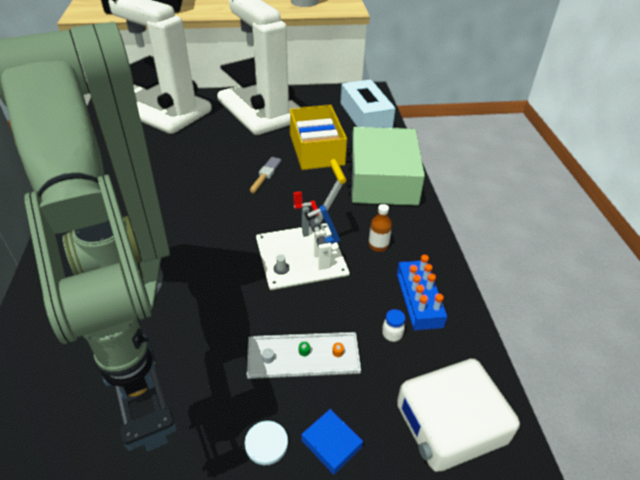

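View pics/wrist0.png

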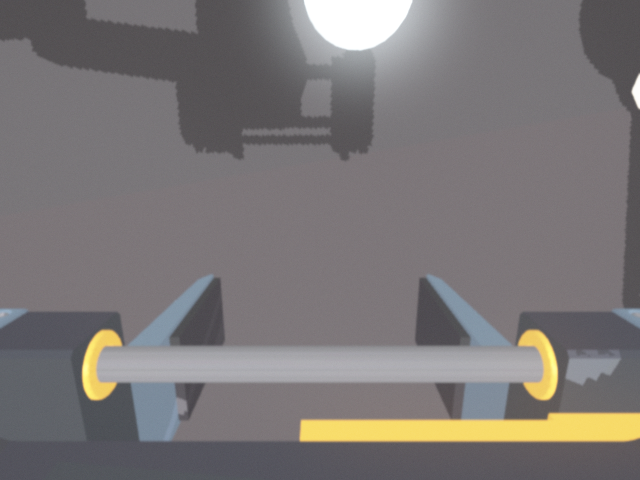

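```bash
cat > h.py <<'E'
import numpy as np,cv2,pickle
def K(f):
    fl=f["color"].shape[0]/2/np.tan(np.radians(f["vertical_fov"])/2); return fl
def ray(f,u,v):
    fl=K(f); d=f["pose"][:3,:3]@np.array([(u-f["cx"])/fl,(v-f["cy"])/fl,1.]); return f["pose"][:3,3],d/np.linalg.norm(d)
def onz(f,u,v,z):
    o,d=ray(f,u,v); return o+d*(z-o[2])/d[2]
def proj(f,p):
    T=f["pose"]; q=T[:3,:3].T@(np.asarray(p,float)-T[:3,3]); fl=K(f); return np.array([f["cx"]+fl*q[0]/q[2],f["cy"]+fl*q[1]/q[2]])
def tri(rs):
    A=np.zeros((3,3));b=np.zeros(3)
    for o,d in rs:
        P=np.eye(3)-np.outer(d,d);A+=P;b+=P@o
    x=np.linalg.solve(A,b); return x,[np.linalg.norm((np.eye(3)-np.outer(d,d))@(x-o)) for o,d in rs]
def crop(f,x,y,w,h,s,name):
    c=cv2.resize(f["color"][y:y+h,x:x+w],None,fx=s,fy=s,interpolation=cv2.INTER_CUBIC)
    for i in range(0,w,10): cv2.line(c,(i*s,0),(i*s,8 if i%50 else 16),(0,255,255),1)
    for i in range(0,h,10): cv2.line(c,(0,i*s),(8 if i%50 else 16,i*s),(0,255,255),1)
    cv2.imwrite("pics/"+name+".png",c)
E
python3 - <<'E'
from h import *
d=pickle.load(open("f0.pkl","rb"))
crop(d["scene"],200,180,210,140,3,"sc1") 
crop(d["scene"],280,180,130,100,6,"sc2")
crop(d["side"],240,150,130,140,4,"sd1")
crop(d["side"],240,320,130,70,6,"sd2")
E
```

```text
(no output)
```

View pics/sc1.png

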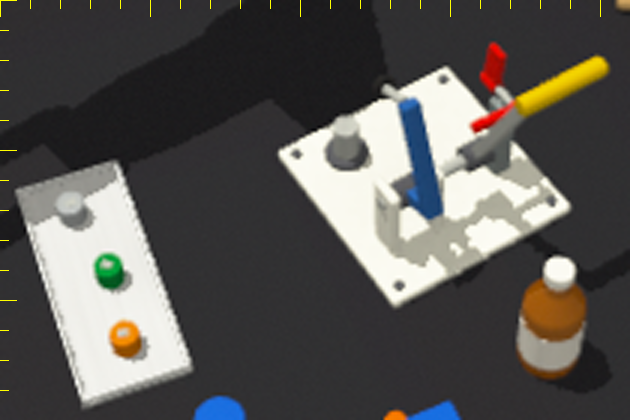

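View pics/sc2.png

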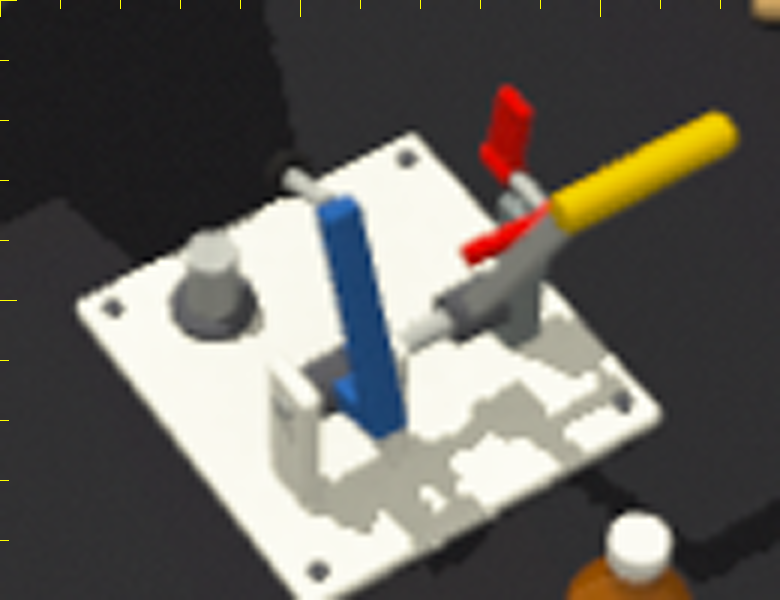

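View pics/sd1.png

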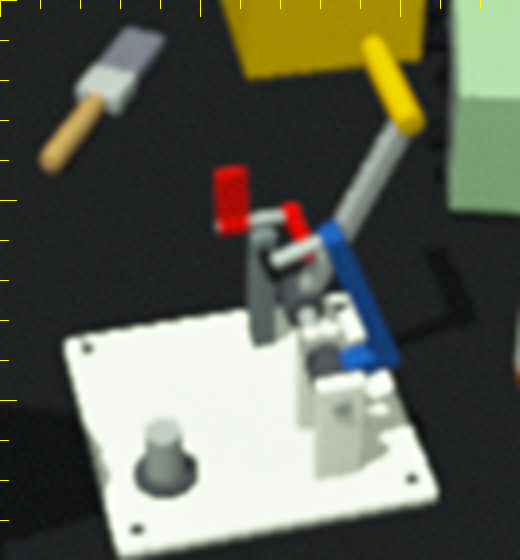

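View pics/sd2.png

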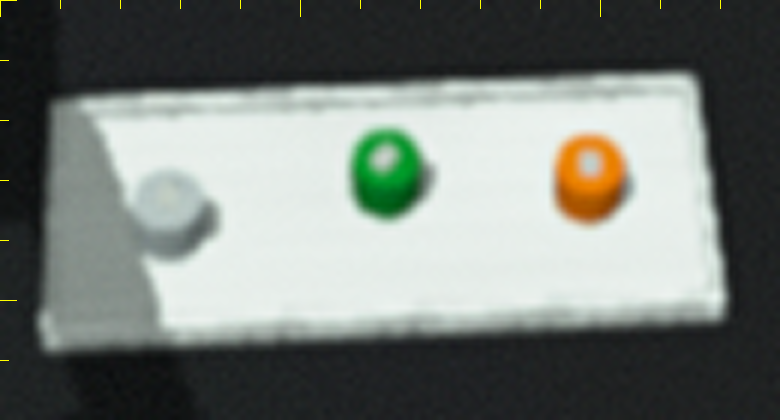

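```bash
cat > fit.py <<'E'
from h import *
from scipy.optimize import least_squares
d=pickle.load(open("f0.pkl","rb"));S=d["scene"];D=d["side"]
sc=lambda x,y:(280+x/6,180+y/6)
sd=lambda x,y:(240+x/4,150+y/4)
obs=[(S,(-165,-60,12),sc(78,303)),(S,(-165,160,12),sc(413,133)),(S,(65,160,12),sc(660,409)),
(S,(65,-60,12),(200+395/3,180+303/3)),
(D,(-165,160,12),sd(65,343)),(D,(-165,-60,12),sd(118,548)),(D,(65,-60,12),sd(437,488)),
(S,(-120,0,60),sc(213,243)),(D,(-120,0,60),sd(163,432))]
tip=[(S,sc(514,90)),(D,sd(230,168))]
hend=[(S,sc(724,132)),(D,sd(372,45))]
def W(p,q):
    c,s=np.cos(p[2]),np.sin(p[2]);return np.array([p[0]+c*q[0]-s*q[1],p[1]+s*q[0]+c*q[1],q[2]])
def r(p):
    return np.concatenate([proj(f,W(p,q))-np.array(o) for f,q,o in obs])
if __name__=="__main__":
    s=least_squares(r,[700,-250,0.]);print(s.x,np.degrees(s.x[2]));print(s.fun.reshape(-1,2).round(2))
    p=s.x
    print("post",W(p,(-120,0,60)),"tip nominal",W(p,(-40,125,175)))
    for n,o in [("post",[(S,sc(213,243)),(D,sd(163,432))]),("tip",tip),("hend",hend),("green mid",[(S,(236.5,270.3)),(D,(304.5,348.8))])]:
        x,e=tri([ray(f,*u) for f,u in o]);print(n,x.round(1),np.round(e,1))
    print("hend nominal t0",W(p,(170*np.sin(.44),165,85+170*np.cos(.44))))
    np.save("press.npy",p)
    print([onz(f,*u,16.5) for f,u in [(S,(236.5,270.3)),(D,(304.5,348.8))]])
E
python3 fit.py
```

```text
[5.70812865e+02 1.69565764e+01 1.52369218e-01] 8.730113120389277
[[-1.02  0.33]
 [-0.28 -0.03]
 [ 0.57  0.61]
 [-0.06  0.71]
 [-1.02 -1.52]
 [-0.22 -0.15]
 [-0.45 -0.13]
 [-0.54  2.04]
 [-0.58 -1.26]]
post [452.2031552   -1.25706265  60.        ] tip nominal [512.30375469 134.43714482 175.        ]
post [450.8  -0.7  60.5] [5.2 5.2]
tip [511.5 137.9 179.3] [3.3 3.3]
hend [619.2 188.7 240.1] [0.5 0.5]
green mid [ 492.8 -280.2   17.3] [2.5 2.5]
hend nominal t0 [617.33990015 191.03529707 238.80778275]
[array([ 490.09848308, -278.25822885,   16.5       ]), array([ 494.20989853, -282.23062251,   16.5       ])]
```

```bash
cat > plan.py <<'E'
import sys,numpy as np
from workcell import telemetry
def plan(tx,ty,tz,tyaw,step=20.,n=5):
    s=telemetry.state();p=np.array(s["ee_pos"]);y=s["ee_rot"][2]
    t=np.array([tx,ty,tz]);print("t",round(s["time_s"],2),"pos",p.round(1),"rot",np.round(s["ee_rot"],1),"F",np.round(s["force"],1),"w",round(s["gripper_width"],1))
    dy=(tyaw-y+180)%360-180; N=max(int(np.ceil(max(np.abs(t-p).max()/step/0.98, np.linalg.norm((t-p)[:2])/step, abs(dy)/8.59))),1)
    print("rows needed",N)
    for i in range(min(N,n)):
        d=(t-p)/(N-i);a=np.radians(y);c,s_=np.cos(a),np.sin(a)
        print(dict(dx=round((c*d[0]+s_*d[1])/20,2),dy=round((s_*d[0]-c*d[1])/20,2),dz=round(-d[2]/20,2),yaw=round(-((tyaw-y+180)%360-180)/(N-i)/8.594,2)))
        p=p+d;y+=dy/N
if __name__=="__main__": plan(*map(float,sys.argv[1:5]))
E
python3 - <<'E'
from plan import *
plan(493,-280,150,92,n=25)
from h import *
d=pickle.load(open("f0.pkl","rb"))
for n,pts in [("side",[(48,95),(695,72),(727,318),(42,350)])]:
    f=d[n]
    print([onz(f,240+x/6,320+y/6,14)[:2].round(0) for x,y in pts])
E
```

```text
t 0.15 pos [ 194.3 -540.8  213.3] rot [-179.9   -0.    19.8] F [-0.6 -0.2 -0.3] w 91.4
rows needed 20
{'dx': np.float64(0.92), 'dy': np.float64(-0.36), 'dz': np.float64(0.16), 'yaw': np.float64(-0.42)}
{'dx': np.float64(0.94), 'dy': np.float64(-0.3), 'dz': np.float64(0.16), 'yaw': np.float64(-0.42)}
{'dx': np.float64(0.96), 'dy': np.float64(-0.24), 'dz': np.float64(0.16), 'yaw': np.float64(-0.42)}
{'dx': np.float64(0.97), 'dy': np.float64(-0.18), 'dz': np.float64(0.16), 'yaw': np.float64(-0.42)}
{'dx': np.float64(0.98), 'dy': np.float64(-0.12), 'dz': np.float64(0.16), 'yaw': np.float64(-0.42)}
{'dx': np.float64(0.99), 'dy': np.float64(-0.06), 'dz': np.float64(0.16), 'yaw': np.float64(-0.42)}
{'dx': np.float64(0.99), 'dy': np.float64(0.01), 'dz': np.float64(0.16), 'yaw': np.float64(-0.42)}
{'dx': np.float64(0.99), 'dy': np.float64(0.07), 'dz': np.float64(0.16), 'yaw': np.float64(-0.42)}
{'dx': np.float64(0.98), 'dy': np.float64(0.13), 'dz': np.float64(0.16), 'yaw': np.float64(-0.42)}
{'dx': np.float64(0.97), 'dy': np.float64(0.19), 'dz': np.float64(0.16), 'yaw': np.float64(-0.42)}
{'d
[... 378 characters left out ...]
loat64(-0.42)}
{'dx': np.float64(0.87), 'dy': np.float64(0.48), 'dz': np.float64(0.16), 'yaw': np.float64(-0.42)}
{'dx': np.float64(0.83), 'dy': np.float64(0.54), 'dz': np.float64(0.16), 'yaw': np.float64(-0.42)}
{'dx': np.float64(0.8), 'dy': np.float64(0.59), 'dz': np.float64(0.16), 'yaw': np.float64(-0.42)}
{'dx': np.float64(0.76), 'dy': np.float64(0.64), 'dz': np.float64(0.16), 'yaw': np.float64(-0.42)}
{'dx': np.float64(0.72), 'dy': np.float64(0.68), 'dz': np.float64(0.16), 'yaw': np.float64(-0.42)}
{'dx': np.float64(0.67), 'dy': np.float64(0.73), 'dz': np.float64(0.16), 'yaw': np.float64(-0.42)}
[array([ 357., -228.]), array([ 629., -243.]), array([ 622., -362.]), array([ 353., -349.])]
```

>>> drive_tool(
  moves=[
    {"claw":-0.3,"dx":0.92,"dy":-0.36,"dz":0.16,"yaw":-0.42},
    {"claw":-0.3,"dx":0.94,"dy":-0.3,"dz":0.16,"yaw":-0.42},
    {"claw":-0.3,"dx":0.96,"dy":-0.24,"dz":0.16,"yaw":-0.42},
    {"claw":-0.3,"dx":0.97,"dy":-0.18,"dz":0.16,"yaw":-0.42},
    {"claw":-0.3,"dx":0.98,"dy":-0.12,"dz":0.16,"yaw":-0.42},
  ],
  grip_force=20,
)

```text
time_s: 0.78
ee_pos: [273.2, -469.8, 195.8]
ee_rot: [-179.9, -0.1, 39.0]
force: [-0.3, 0.2, 0.3]
gripper_width: 59.4
```

>>> drive_tool(
  moves=[
    {"claw":-0.3,"dx":0.99,"dy":-0.06,"dz":0.16,"yaw":-0.42},
    {"claw":-0.3,"dx":0.99,"dy":0.0,"dz":0.16,"yaw":-0.42},
    {"claw":-0.3,"dx":0.99,"dy":0.07,"dz":0.16,"yaw":-0.42},
    {"claw":-0.3,"dx":0.98,"dy":0.13,"dz":0.16,"yaw":-0.42},
    {"claw":-0.3,"dx":0.97,"dy":0.19,"dz":0.16,"yaw":-0.42},
  ],
)

```text
time_s: 1.4
ee_pos: [351.7, -395.0, 179.2]
ee_rot: [-179.9, -0.2, 58.6]
force: [0.7, 0.5, 0.0]
gripper_width: 59.2
```

```bash
python3 plan.py 493 -280 150 90
```

```text
t 1.4 pos [ 351.7 -395.   179.2] rot [-179.9   -0.2   58.6] F [0.7 0.5 0. ] w 59.2
rows needed 10
{'dx': np.float64(0.86), 'dy': np.float64(0.3), 'dz': np.float64(0.15), 'yaw': np.float64(-0.37)}
{'dx': np.float64(0.84), 'dy': np.float64(0.35), 'dz': np.float64(0.15), 'yaw': np.float64(-0.37)}
{'dx': np.float64(0.82), 'dy': np.float64(0.4), 'dz': np.float64(0.15), 'yaw': np.float64(-0.37)}
{'dx': np.float64(0.8), 'dy': np.float64(0.44), 'dz': np.float64(0.15), 'yaw': np.float64(-0.37)}
{'dx': np.float64(0.77), 'dy': np.float64(0.48), 'dz': np.float64(0.15), 'yaw': np.float64(-0.37)}
```

>>> drive_tool(
  moves=[
    {"claw":-0.3,"dx":0.86,"dy":0.3,"dz":0.15,"yaw":-0.37},
    {"claw":-0.3,"dx":0.84,"dy":0.35,"dz":0.15,"yaw":-0.37},
    {"claw":-0.3,"dx":0.82,"dy":0.4,"dz":0.15,"yaw":-0.37},
    {"claw":-0.3,"dx":0.8,"dy":0.44,"dz":0.15,"yaw":-0.37},
    {"claw":-0.3,"dx":0.77,"dy":0.48,"dz":0.15,"yaw":-0.37},
  ],
)

```text
time_s: 2.02
ee_pos: [426.9, -329.9, 163.7]
ee_rot: [180.0, -0.2, 75.9]
force: [0.3, 0.1, -0.7]
gripper_width: 59.4
```

```bash
python3 plan.py 493 -280 150 90
```

```text
t 2.02 pos [ 426.9 -329.9  163.7] rot [180.   -0.2  75.9] F [ 0.3  0.1 -0.7] w 59.4
rows needed 5
{'dx': np.float64(0.65), 'dy': np.float64(0.52), 'dz': np.float64(0.14), 'yaw': np.float64(-0.33)}
{'dx': np.float64(0.62), 'dy': np.float64(0.55), 'dz': np.float64(0.14), 'yaw': np.float64(-0.33)}
{'dx': np.float64(0.59), 'dy': np.float64(0.58), 'dz': np.float64(0.14), 'yaw': np.float64(-0.33)}
{'dx': np.float64(0.56), 'dy': np.float64(0.61), 'dz': np.float64(0.14), 'yaw': np.float64(-0.33)}
{'dx': np.float64(0.53), 'dy': np.float64(0.64), 'dz': np.float64(0.14), 'yaw': np.float64(-0.33)}
```

>>> drive_tool(
  moves=[
    {"claw":-0.3,"dx":0.65,"dy":0.52,"dz":0.14,"yaw":-0.33},
    {"claw":-0.3,"dx":0.62,"dy":0.55,"dz":0.14,"yaw":-0.33},
    {"claw":-0.3,"dx":0.59,"dy":0.58,"dz":0.14,"yaw":-0.33},
    {"claw":-0.3,"dx":0.56,"dy":0.61,"dz":0.14,"yaw":-0.33},
    {"claw":-0.3,"dx":0.53,"dy":0.64,"dz":0.14,"yaw":-0.33},
  ],
)

```text
time_s: 2.65
ee_pos: [497.5, -275.9, 148.8]
ee_rot: [179.9, -0.2, 91.1]
force: [0.4, -1.1, -0.6]
gripper_width: 59.2
```

```bash
cat > snap.py <<'E'
import sys,pickle,cv2
from workcell import grab_frame,telemetry
from h import *
n,tag=sys.argv[1:3]
f=grab_frame(n);pickle.dump(f,open(tag+".pkl","wb"));cv2.imwrite(f"pics/{tag}.png",f["color"])
if len(sys.argv)>3:
    x,y,w,h,s=map(int,sys.argv[3:8]);crop(f,x,y,w,h,s,tag+"c")
E
python3 snap.py wrist w1; python3 -c "
from workcell import telemetry as t;s=t.state();print(s['ee_pos'],s['ee_rot'])"
```

```text
[ 498.98626218 -274.6484744   148.46267066] [179.86337069  -0.2528247   91.17711316]
```

View pics/w1.png

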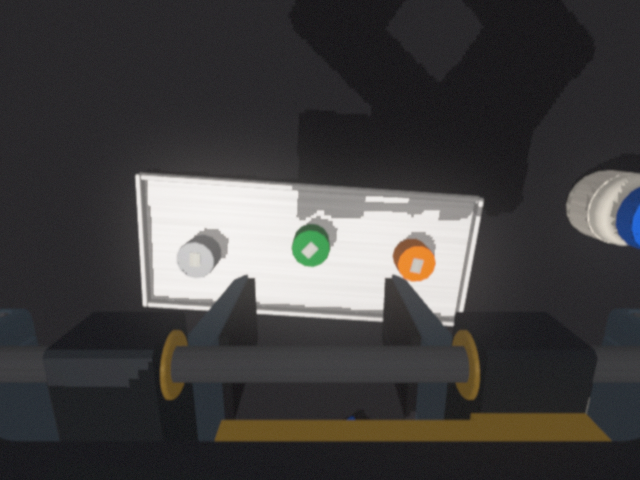

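Run:
```python
from h import *
f=pickle.load(open("w1.pkl","rb"))
crop(f,270,200,80,80,7,"w1g")
for u,v in [(311,246),(291,246),(330,246)]: print(onz(f,u,v,29).round(1))
c=f["color"].astype(int);m=((c[:,:,1]>c[:,:,2]+40)&(c[:,:,1]>c[:,:,0]+20)).astype('uint8');m=cv2.morphologyEx(m,cv2.MORPH_CLOSE,np.ones((15,15)))
n,l,s,ce=cv2.connectedComponentsWithStats(m);print(s,ce)
for u,v in [(201,258),(416,263),(311,246)]: print(onz(f,u,v,29).round(1))
```

```text
[ 492.4 -278.1   29. ]
[ 477.2 -278.4   29. ]
[ 506.8 -277.8   29. ]
[[     0      0    640    480 306106]
 [   292    229     38     38   1094]] [[319.53258348 239.47099697]
 [310.38299817 247.61517367]]
[ 408.2 -289.3   29. ]
[ 573.4 -290.1   29. ]
[ 492.4 -278.1   29. ]
```

View pics/w1g.png

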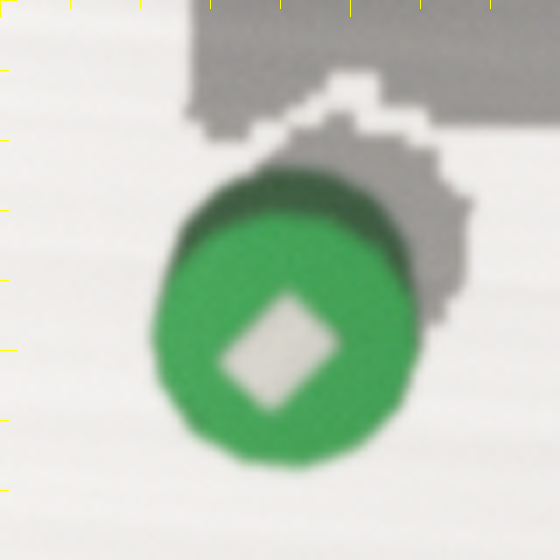

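Run:
```python
from plan import *
plan(492.4,-279.8,11,92.0,n=9)
```

```text
t 2.7 pos [ 499.  -274.6  148.5] rot [179.9  -0.3  91.2] F [ 1.   1.9 -0.1] w 59.3
rows needed 8
{'dx': np.float64(-0.03), 'dy': np.float64(-0.04), 'dz': np.float64(0.86), 'yaw': np.float64(-0.01)}
{'dx': np.float64(-0.03), 'dy': np.float64(-0.04), 'dz': np.float64(0.86), 'yaw': np.float64(-0.01)}
{'dx': np.float64(-0.03), 'dy': np.float64(-0.04), 'dz': np.float64(0.86), 'yaw': np.float64(-0.01)}
{'dx': np.float64(-0.03), 'dy': np.float64(-0.04), 'dz': np.float64(0.86), 'yaw': np.float64(-0.01)}
{'dx': np.float64(-0.03), 'dy': np.float64(-0.04), 'dz': np.float64(0.86), 'yaw': np.float64(-0.01)}
{'dx': np.float64(-0.03), 'dy': np.float64(-0.04), 'dz': np.float64(0.86), 'yaw': np.float64(-0.01)}
{'dx': np.float64(-0.03), 'dy': np.float64(-0.04), 'dz': np.float64(0.86), 'yaw': np.float64(-0.01)}
{'dx': np.float64(-0.03), 'dy': np.float64(-0.04), 'dz': np.float64(0.86), 'yaw': np.float64(-0.01)}
```

>>> drive_tool(
  moves=[
    {"claw":-0.3,"dx":-0.13,"dy":-0.17,"dz":0.8,"yaw":-0.1},
    {"claw":-0.3,"dx":-0.13,"dy":-0.17,"dz":0.9,"yaw":0},
    {"claw":-0.3,"dx":0,"dy":0,"dz":0.9,"yaw":0},
    {"claw":-0.3,"dx":0,"dy":0,"dz":0.9,"yaw":0},
    {"claw":-0.3,"dx":0,"dy":0,"dz":0.9,"yaw":0},
  ],
)

```text
time_s: 3.32
ee_pos: [495.1, -279.9, 59.3]
ee_rot: [179.7, -0.1, 92.4]
force: [-0.6, -0.8, 0.3]
gripper_width: 59.4
```

```bash
python3 plan.py 492.4 -279.8 11 92
```

```text
t 3.33 pos [ 495.1 -279.9   59.3] rot [ 1.797e+02 -1.000e-01  9.240e+01] F [-0.6 -0.8  0.3] w 59.4
rows needed 3
{'dx': np.float64(0.0), 'dy': np.float64(-0.04), 'dz': np.float64(0.81), 'yaw': np.float64(0.01)}
{'dx': np.float64(0.0), 'dy': np.float64(-0.04), 'dz': np.float64(0.81), 'yaw': np.float64(0.01)}
{'dx': np.float64(0.0), 'dy': np.float64(-0.04), 'dz': np.float64(0.81), 'yaw': np.float64(0.01)}
```

>>> drive_tool(
  moves=[
    {"claw":-0.3,"dx":0,"dy":-0.12,"dz":0.8,"yaw":0},
    {"claw":-0.3,"dx":0,"dy":0,"dz":0.8,"yaw":0},
    {"claw":-0.3,"dx":0,"dy":0,"dz":0.6,"yaw":0},
    {"claw":-0.3,"dx":0,"dy":0,"dz":0.1,"yaw":0},
  ],
)

```text
time_s: 3.82
ee_pos: [492.9, -279.8, 10.2]
ee_rot: [179.8, -0.1, 92.4]
force: [-0.3, -1.0, -0.1]
gripper_width: 59.2
```

```bash
python3 plan.py 492.4 -279.8 11 92; python3 snap.py wrist w2
```

```text
t 3.83 pos [ 492.9 -279.8   10.2] rot [ 1.798e+02 -1.000e-01  9.240e+01] F [-0.3 -1.  -0.1] w 59.2
rows needed 1
{'dx': np.float64(0.0), 'dy': np.float64(-0.02), 'dz': np.float64(-0.04), 'yaw': np.float64(0.05)}
```

View pics/w2.png

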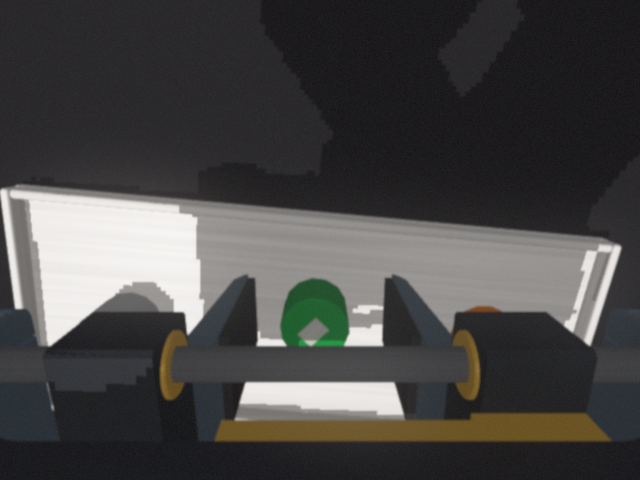

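>>> drive_tool(
  moves=[
    {"claw":1,"dx":0,"dy":0,"dz":0,"yaw":0},
    {"claw":1,"dx":0,"dy":0,"dz":0,"yaw":0},
    {"claw":1,"dx":0,"dy":0,"dz":0,"yaw":0},
    {"claw":1,"dx":0,"dy":0,"dz":0,"yaw":0},
  ],
  grip_force=20,
)

```text
time_s: 4.38
ee_pos: [494.1, -280.5, 12.0]
ee_rot: [179.6, 0.0, 92.5]
force: [-0.0, -0.2, -0.4]
gripper_width: 29.1
```

>>> drive_tool(
  moves=[
    {"claw":1,"dx":0,"dy":0,"dz":-0.5,"yaw":0},
    {"claw":1,"dx":0,"dy":0,"dz":-1,"yaw":0},
    {"claw":1,"dx":0,"dy":0,"dz":-1,"yaw":0},
    {"claw":1,"dx":0,"dy":0,"dz":-1,"yaw":0},
    {"claw":1,"dx":0,"dy":0,"dz":-0.8,"yaw":-0.5},
  ],
)

```text
time_s: 5.0
ee_pos: [493.0, -280.2, 101.9]
ee_rot: [179.6, 0.0, 96.9]
force: [0.3, -0.7, -1.6]
gripper_width: 29.3
```

Run:
```python
from plan import *
plan(430,-110,120,188.7,n=6)
```

```text
t 5.0 pos [ 493.  -280.2  101.9] rot [179.6   0.   96.9] F [ 0.3 -0.7 -1.6] w 29.3
rows needed 11
{'dx': np.float64(0.8), 'dy': np.float64(-0.19), 'dz': np.float64(-0.08), 'yaw': np.float64(-0.97)}
{'dx': np.float64(0.82), 'dy': np.float64(-0.07), 'dz': np.float64(-0.08), 'yaw': np.float64(-0.97)}
{'dx': np.float64(0.82), 'dy': np.float64(0.05), 'dz': np.float64(-0.08), 'yaw': np.float64(-0.97)}
{'dx': np.float64(0.81), 'dy': np.float64(0.17), 'dz': np.float64(-0.08), 'yaw': np.float64(-0.97)}
{'dx': np.float64(0.78), 'dy': np.float64(0.28), 'dz': np.float64(-0.08), 'yaw': np.float64(-0.97)}
{'dx': np.float64(0.73), 'dy': np.float64(0.39), 'dz': np.float64(-0.08), 'yaw': np.float64(-0.97)}
```

>>> drive_tool(
  moves=[
    {"claw":1,"dx":0.8,"dy":-0.19,"dz":-0.08,"yaw":-0.97},
    {"claw":1,"dx":0.82,"dy":-0.07,"dz":-0.08,"yaw":-0.97},
    {"claw":1,"dx":0.82,"dy":0.05,"dz":-0.08,"yaw":-0.97},
    {"claw":1,"dx":0.81,"dy":0.17,"dz":-0.08,"yaw":-0.97},
    {"claw":1,"dx":0.78,"dy":0.28,"dz":-0.08,"yaw":-0.97},
  ],
)

```text
time_s: 5.62
ee_pos: [464.8, -202.7, 115.2]
ee_rot: [179.6, 0.7, 139.8]
force: [0.2, -0.4, -0.9]
gripper_width: 29.5
```

Run:
```python
from plan import *
plan(430,-110,120,188.7,n=6)
```

```text
t 5.62 pos [ 464.8 -202.7  115.2] rot [179.6   0.7 139.8] F [ 0.2 -0.4 -0.9] w 29.5
rows needed 6
{'dx': np.float64(0.72), 'dy': np.float64(0.4), 'dz': np.float64(-0.04), 'yaw': np.float64(-0.95)}
{'dx': np.float64(0.66), 'dy': np.float64(0.5), 'dz': np.float64(-0.04), 'yaw': np.float64(-0.95)}
{'dx': np.float64(0.58), 'dy': np.float64(0.59), 'dz': np.float64(-0.04), 'yaw': np.float64(-0.95)}
{'dx': np.float64(0.49), 'dy': np.float64(0.66), 'dz': np.float64(-0.04), 'yaw': np.float64(-0.95)}
{'dx': np.float64(0.39), 'dy': np.float64(0.73), 'dz': np.float64(-0.04), 'yaw': np.float64(-0.95)}
{'dx': np.float64(0.28), 'dy': np.float64(0.78), 'dz': np.float64(-0.04), 'yaw': np.float64(-0.95)}
```

>>> drive_tool(
  moves=[
    {"claw":1,"dx":0.72,"dy":0.4,"dz":-0.04,"yaw":-0.95},
    {"claw":1,"dx":0.66,"dy":0.5,"dz":-0.04,"yaw":-0.95},
    {"claw":1,"dx":0.58,"dy":0.59,"dz":-0.04,"yaw":-0.95},
    {"claw":1,"dx":0.49,"dy":0.66,"dz":-0.04,"yaw":-0.95},
    {"claw":1,"dx":0.39,"dy":0.73,"dz":-0.04,"yaw":-0.95},
  ],
)

```text
time_s: 6.25
ee_pos: [434.0, -123.4, 122.3]
ee_rot: [-179.7, 1.1, -178.0]
force: [-0.0, 0.4, 0.1]
gripper_width: 29.2
```

```bash
python3 - <<'E'
from plan import *
plan(425,-20,125,188.7,n=6)
E
python3 snap.py wrist w3
```

```text
t 6.25 pos [ 434.  -123.4  122.3] rot [-179.7    1.1 -178. ] F [-0.   0.4  0.1] w 29.2
rows needed 6
{'dx': np.float64(0.04), 'dy': np.float64(0.86), 'dz': np.float64(-0.02), 'yaw': np.float64(-0.13)}
{'dx': np.float64(0.03), 'dy': np.float64(0.86), 'dz': np.float64(-0.02), 'yaw': np.float64(-0.13)}
{'dx': np.float64(0.01), 'dy': np.float64(0.86), 'dz': np.float64(-0.02), 'yaw': np.float64(-0.13)}
{'dx': np.float64(-0.01), 'dy': np.float64(0.86), 'dz': np.float64(-0.02), 'yaw': np.float64(-0.13)}
{'dx': np.float64(-0.02), 'dy': np.float64(0.86), 'dz': np.float64(-0.02), 'yaw': np.float64(-0.13)}
{'dx': np.float64(-0.04), 'dy': np.float64(0.86), 'dz': np.float64(-0.02), 'yaw': np.float64(-0.13)}
```

View pics/w3.png

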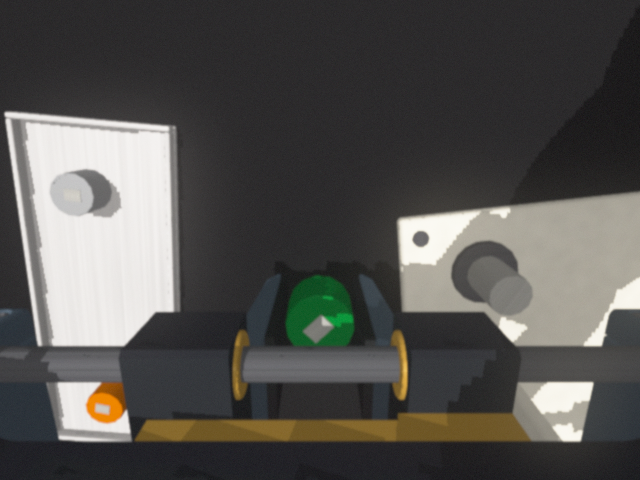

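Run:
```python
from h import *
f=pickle.load(open("w3.pkl","rb"))
crop(f,390,190,170,140,4,"w3c"); crop(f,270,250,100,120,5,"w3g")
```

```text
(no output)
```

View pics/w3c.png

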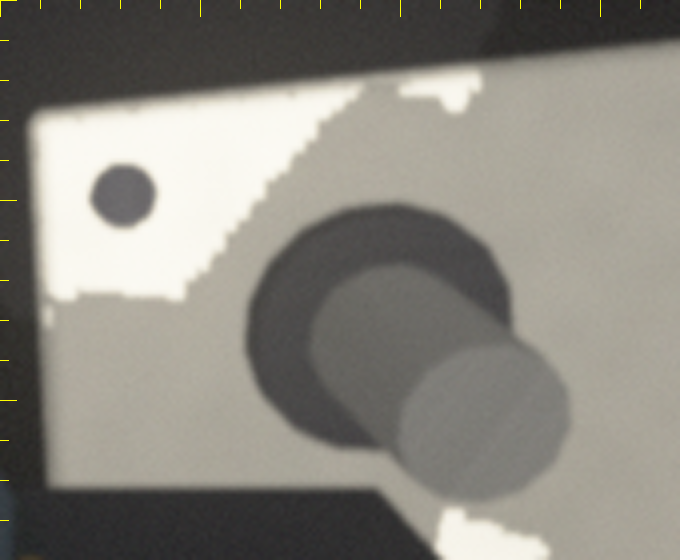

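View pics/w3g.png

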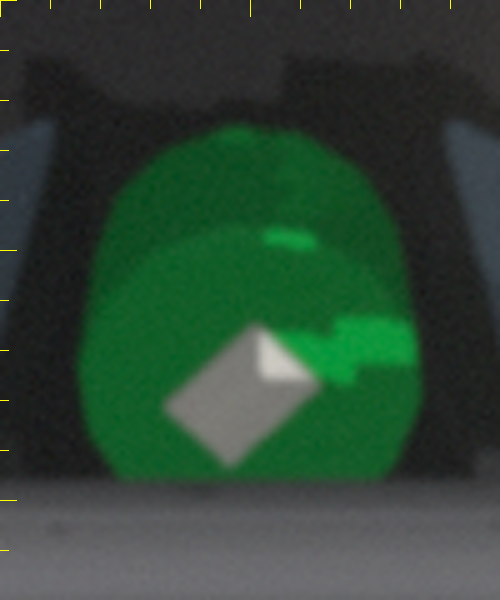

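Run:
```python
from h import *
from workcell import telemetry
s=telemetry.state();tcp=s["ee_pos"];print(tcp,s["ee_rot"],s["time_s"])
f=pickle.load(open("w3.pkl","rb"))
print("post",onz(f,511.1,295.5,60),"flange",onz(f,484.8,271.5,20),"corner",onz(f,398.5,219,12))
p=np.load("press.npy");c,si=np.cos(p[2]),np.sin(p[2])
print("fit corner",p[:2]+[c*-165+si*60,si*-165-c*60])
print("left edge dir")
a=onz(f,398.5,219,12);b=onz(f,560,201,12);print("front edge angle",np.degrees(np.arctan2(-(b-a)[0],(b-a)[1])))
th=np.linspace(0,2*np.pi,181)
for dx in (-3,0,3):
  q=np.array([proj(f,tcp+[dx+15*np.cos(t),15*np.sin(t),17]) for t in th]);print(dx,"L",q[:,0].min(),"R",q[:,0].max(),"T",q[:,1].min())
  q=np.array([proj(f,tcp+[dx+15*np.cos(t),15*np.sin(t),-8]) for t in th]);print("  bottom L",q[:,0].min(),"R",q[:,0].max(),"T",q[:,1].min())
```

```text
[ 432.77064065 -121.84509709  122.29261587] [-179.75765528    0.97187985 -177.7627136 ] 6.3
post [450.60443524  -1.90593598  60.        ] flange [449.44941361  -2.92333819  20.        ] corner [414.63039146 -67.66672013  12.        ]
fit corner [416.83133338 -67.39203238]
left edge dir
front edge angle 8.707265775837103
-3 L 287.71188873843766 R 358.7329563341799 T 283.8714697316034
  bottom L 291.92013502863784 R 354.0571876877809 T 263.68371918756134
0 L 287.62230682310144 R 358.26627534751555 T 290.60431570882065
  bottom L 291.8221565747863 R 353.6703602082492 T 269.65500079749273
3 L 287.53367039340577 R 357.8045232454243 T 297.2642178589532
  bottom L 291.72508410749913 R 353.28711176425867 T 275.56978988979597
```

Run:
```python
from plan import *
plan(450,-1.8,105,188.7,n=8)
```

```text
t 6.3 pos [ 432.8 -121.8  122.3] rot [-179.8    1.  -177.8] F [-0.9  1.3  0. ] w 29.4
rows needed 7
{'dx': np.float64(-0.16), 'dy': np.float64(0.85), 'dz': np.float64(0.12), 'yaw': np.float64(-0.11)}
{'dx': np.float64(-0.17), 'dy': np.float64(0.85), 'dz': np.float64(0.12), 'yaw': np.float64(-0.11)}
{'dx': np.float64(-0.18), 'dy': np.float64(0.85), 'dz': np.float64(0.12), 'yaw': np.float64(-0.11)}
{'dx': np.float64(-0.2), 'dy': np.float64(0.84), 'dz': np.float64(0.12), 'yaw': np.float64(-0.11)}
{'dx': np.float64(-0.21), 'dy': np.float64(0.84), 'dz': np.float64(0.12), 'yaw': np.float64(-0.11)}
{'dx': np.float64(-0.22), 'dy': np.float64(0.84), 'dz': np.float64(0.12), 'yaw': np.float64(-0.11)}
{'dx': np.float64(-0.24), 'dy': np.float64(0.83), 'dz': np.float64(0.12), 'yaw': np.float64(-0.11)}
```

>>> drive_tool(
  moves=[
    {"claw":1,"dx":-0.16,"dy":0.85,"dz":0.1,"yaw":-0.11},
    {"claw":1,"dx":-0.17,"dy":0.85,"dz":0.1,"yaw":-0.11},
    {"claw":1,"dx":-0.18,"dy":0.85,"dz":0.1,"yaw":-0.11},
    {"claw":1,"dx":-0.2,"dy":0.84,"dz":0.1,"yaw":-0.11},
    {"claw":1,"dx":-0.21,"dy":0.84,"dz":0.1,"yaw":-0.11},
  ],
)

```text
time_s: 6.92
ee_pos: [447.4, -35.6, 115.2]
ee_rot: [-179.5, 1.3, -173.5]
force: [-0.1, 0.3, -0.1]
gripper_width: 29.1
```

Run:
```python
from plan import *
plan(450,-1.8,105,188.7,n=8)
```

```text
t 6.92 pos [447.4 -35.6 115.2] rot [-179.5    1.3 -173.5] F [-0.1  0.3 -0.1] w 29.1
rows needed 2
{'dx': np.float64(-0.16), 'dy': np.float64(0.83), 'dz': np.float64(0.26), 'yaw': np.float64(-0.13)}
{'dx': np.float64(-0.18), 'dy': np.float64(0.83), 'dz': np.float64(0.26), 'yaw': np.float64(-0.13)}
```

>>> drive_tool(
  moves=[
    {"claw":1,"dx":-0.16,"dy":0.8,"dz":0.2,"yaw":-0.13},
    {"claw":1,"dx":-0.18,"dy":0.8,"dz":0.2,"yaw":-0.1},
    {"claw":1,"dx":0,"dy":0,"dz":0,"yaw":0},
  ],
)

```text
time_s: 7.3
ee_pos: [451.7, -2.1, 108.5]
ee_rot: [-179.4, 1.4, -171.7]
force: [0.4, -0.2, -0.7]
gripper_width: 29.3
```

```bash
python3 plan.py 450 -1.8 105 188.7; python3 snap.py side s4 250 190 120 100 6; python3 snap.py scene c4 280 180 120 100 6;python3 snap.py wrist w4;python3 plan.py 450 -1.8 105 188.7
```

```text
t 7.3 pos [451.7  -2.1 108.5] rot [-179.4    1.4 -171.7] F [ 0.4 -0.2 -0.7] w 29.3
rows needed 1
{'dx': np.float64(0.08), 'dy': np.float64(0.03), 'dz': np.float64(0.17), 'yaw': np.float64(-0.05)}
t 7.45 pos [451.7  -3.  108.5] rot [-179.4    1.4 -171.8] F [0.4 0.  0.2] w 29.5
rows needed 1
{'dx': np.float64(0.08), 'dy': np.float64(0.07), 'dz': np.float64(0.18), 'yaw': np.float64(-0.06)}
```

View pics/w4.png

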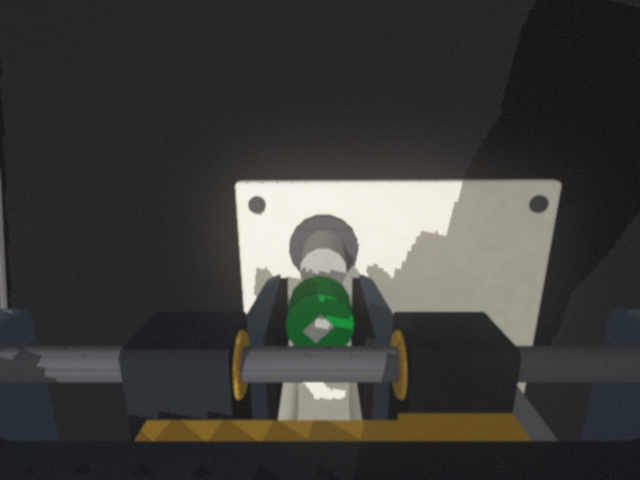

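View pics/s4c.png

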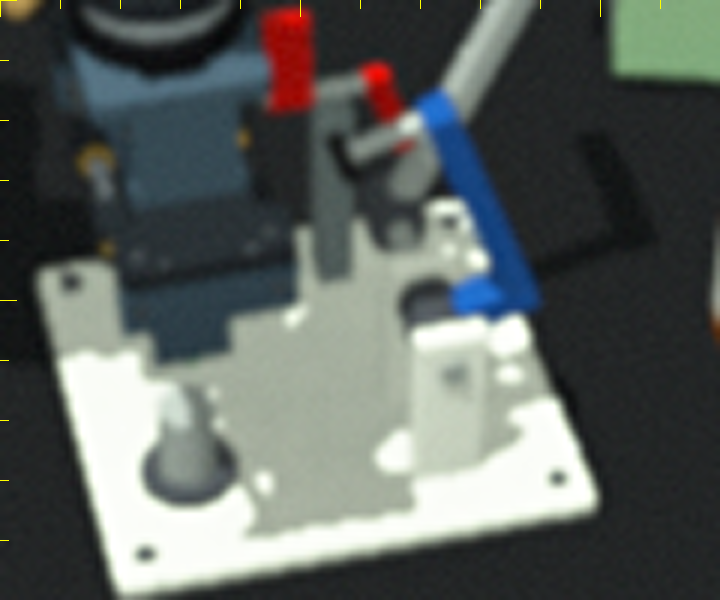

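View pics/c4c.png

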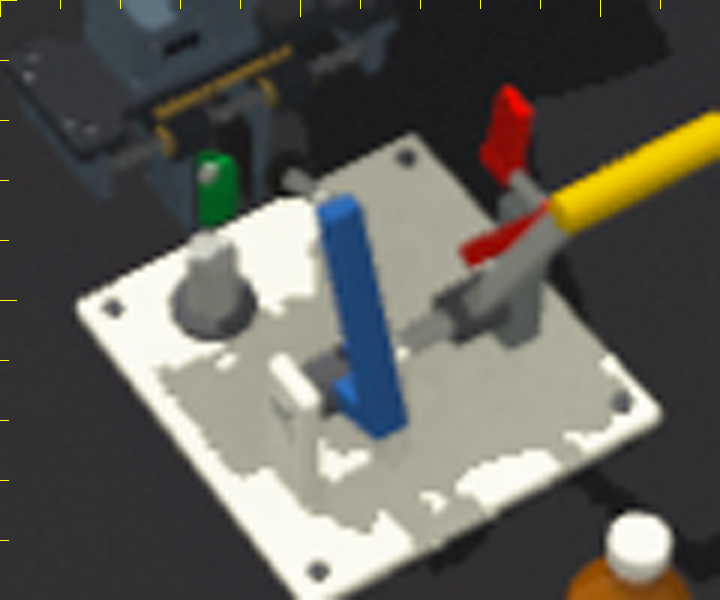

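Run:
```python
from h import *
f=pickle.load(open("w4.pkl","rb"))
crop(f,270,200,110,150,5,"w4c")
```

```text
(no output)
```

View pics/w4c.png

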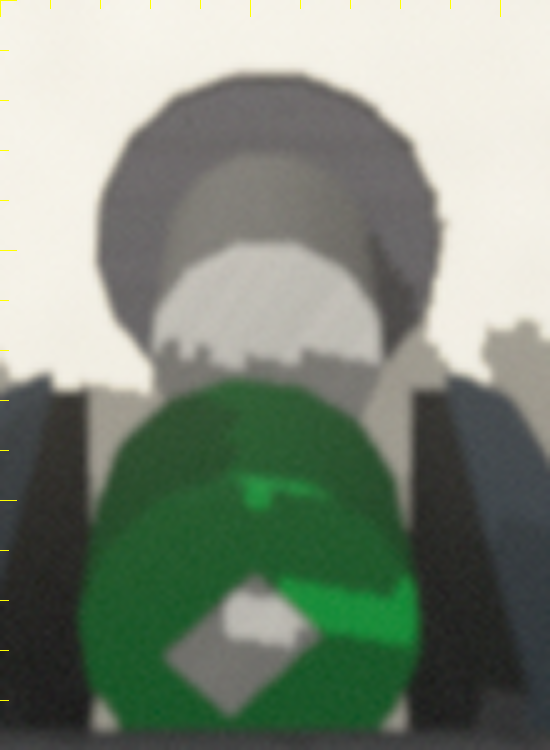

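```bash
cat > circ.py <<'E'
from h import *
from scipy.optimize import least_squares
th=np.linspace(0,2*np.pi,181)
def ext(f,x,y,z,r):
    q=np.array([proj(f,[x+r*np.cos(t),y+r*np.sin(t),z]) for t in th]);return np.array([q[:,0].min(),q[:,0].max(),q[:,1].min()])
def fitc(f,obs,z,r,g=(450,0),fitr=False):
    o=np.array(obs)
    if fitr:
        s=least_squares(lambda p:ext(f,p[0],p[1],z,p[2])-o,[*g,r])
    else: s=least_squares(lambda p:ext(f,p[0],p[1],z,r)-o,g)
    return s.x.round(2),s.fun.round(2)
E
python3 - <<'E'
from circ import *
f=pickle.load(open("w4.pkl","rb"))
print("post",fitc(f,(300.4,346.4,248.2),60,14))
print("flange",fitc(f,(289.4,358,214.6),20,24))
print("mount top",fitc(f,(285.6,354.4,295),108.5+17,15))
print(fitc(f,(285.6,354.4,295),108.5+17,15,fitr=True))
for b in (8,):
  s=least_squares(lambda p:ext(f,p[0],p[1],108.5-b,15)[2:]-275.6,[450.]+[-3.]) ;print("bottom x",s.x)
E
```

```text
post (array([451.53,  -1.09]), array([-0.99,  0.99,  0.04]))
flange (array([450.87,  -0.97]), array([-1.03,  1.03,  0.06]))
mount top (array([452.41,  -2.47]), array([-0.78,  0.78,  0.04]))
(array([452.05,  -2.52,  14.66]), array([0., 0., 0.]))
bottom x [453.61551277  -2.46440419]
```

>>> drive_tool(
  moves=[
    {"claw":1,"dx":0.06,"dy":0.08,"dz":0.5,"yaw":0},
    {"claw":1,"dx":0,"dy":0,"dz":0.7,"yaw":0},
    {"claw":1,"dx":0,"dy":0,"dz":0.5,"yaw":0},
    {"claw":1,"dx":0,"dy":0,"dz":0,"yaw":0},
  ],
)

```text
time_s: 7.95
ee_pos: [450.7, -3.4, 72.7]
ee_rot: [-179.4, 1.4, -172.0]
force: [-0.1, -0.4, -0.3]
gripper_width: 29.4
```

```bash
python3 plan.py 450.2 -1.5 68.5 188.7; python3 snap.py wrist w5 270 200 110 150 5;python3 snap.py scene c5 280 180 120 100 6
```

```text
t 7.95 pos [450.7  -3.4  72.7] rot [-179.4    1.4 -172. ] F [-0.1 -0.4 -0.3] w 29.4
rows needed 1
{'dx': np.float64(0.01), 'dy': np.float64(0.1), 'dz': np.float64(0.21), 'yaw': np.float64(-0.08)}
```

View pics/w5c.png

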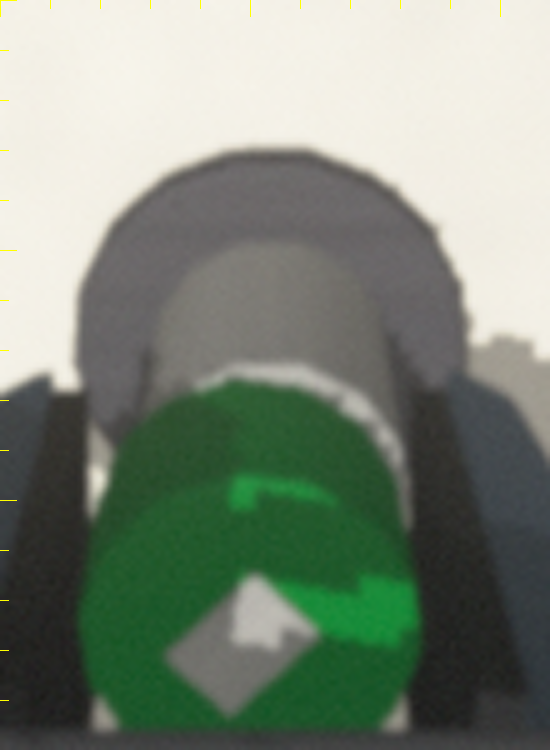

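View pics/c5c.png

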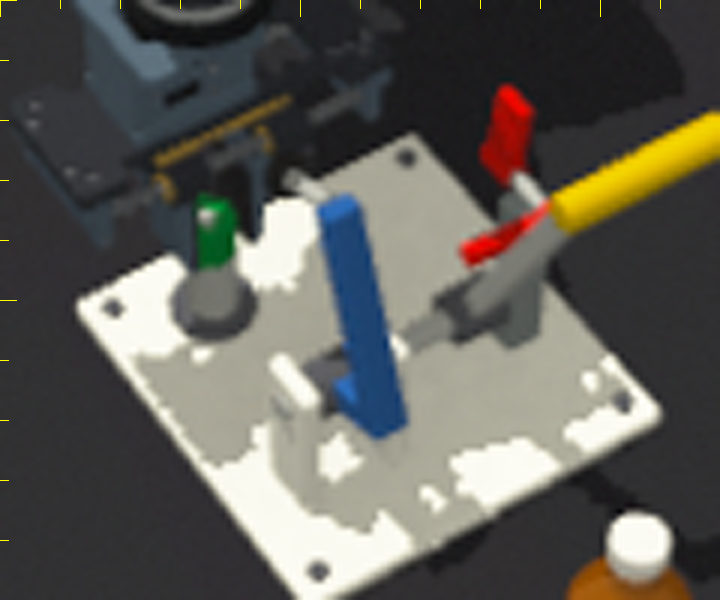

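Run:
```python
from circ import *
f=pickle.load(open("w5.pkl","rb"))
s=least_squares(lambda p:ext(f,p[0],p[1],60,14)[1:]-[270+406/5,272],[450.,-2]);print("post",s.x,ext(f,*s.x,60,14))
print("flange",fitc(f,(270+76/5,270+467/5,229.6),20,24))
print("mount top",fitc(f,(285.6,354.4,295),72.7+17,15))
s=least_squares(lambda p:ext(f,p[0],p[1],64.7,15)[1:]-[270+400/5,275.6],[450.,-2]);print("bottom x",s.x,ext(f,*s.x,64.7,15))
```

```text
post [451.26606015  -1.7143407 ] [294.94004965 351.2        272.        ]
flange (array([450.48,  -1.12]), array([-1.36,  1.35,  0.08]))
mount top (array([451.29,  -3.02]), array([-0.81,  0.81,  0.05]))
bottom x [452.55452006  -3.42637774] [288.42483461 350.         275.6       ]
```

>>> drive_tool(
  moves=[
    {"claw":1,"dx":0.04,"dy":0.12,"dz":0.05,"yaw":0},
    {"claw":1,"dx":0,"dy":0,"dz":0,"yaw":0},
  ],
)

```text
time_s: 8.3
ee_pos: [450.9, -0.9, 73.0]
ee_rot: [-179.4, 1.6, -172.0]
force: [-0.8, -0.3, -0.7]
gripper_width: 29.5
```

```bash
python3 plan.py 450.2 -1.5 68.5 188.7; python3 snap.py wrist w6 270 200 110 150 5;python3 plan.py 450.2 -1.5 68.5 188.7
```

```text
t 8.3 pos [450.9  -0.9  73. ] rot [-179.4    1.6 -172. ] F [-0.8 -0.3 -0.7] w 29.5
rows needed 1
{'dx': np.float64(0.04), 'dy': np.float64(-0.02), 'dz': np.float64(0.23), 'yaw': np.float64(-0.08)}
t 8.35 pos [451.   -1.   73.1] rot [-179.4    1.6 -172. ] F [-1.   0.2  0.1] w 29.5
rows needed 1
{'dx': np.float64(0.05), 'dy': np.float64(-0.02), 'dz': np.float64(0.23), 'yaw': np.float64(-0.08)}
```

View pics/w6c.png

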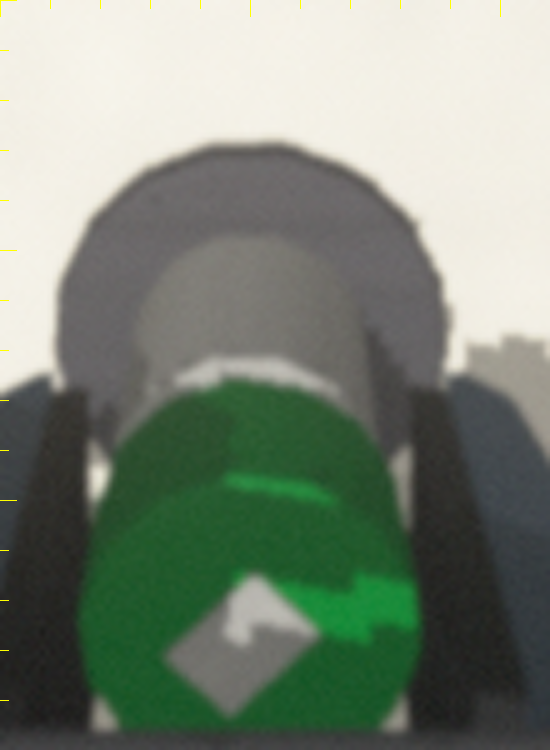

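>>> drive_tool(
  moves=[
    {"claw":1,"dx":0.08,"dy":0,"dz":0.08,"yaw":0},
    {"claw":1,"dx":0,"dy":0,"dz":0,"yaw":0},
  ],
)

```text
time_s: 8.6
ee_pos: [449.6, -1.2, 71.6]
ee_rot: [-179.4, 1.7, -172.0]
force: [0.8, -0.2, -1.3]
gripper_width: 29.6
```

```bash
python3 plan.py 449.8 -1.5 68.5 188.7; python3 snap.py wrist w7 270 200 110 150 5; python3 snap.py side s7 250 190 120 100 6;python3 plan.py 449.8 -1.5 68.5 188.7
```

```text
t 8.6 pos [449.6  -1.2  71.6] rot [-179.4    1.7 -172. ] F [ 0.8 -0.2 -1.3] w 29.6
rows needed 1
{'dx': np.float64(-0.01), 'dy': np.float64(-0.02), 'dz': np.float64(0.16), 'yaw': np.float64(-0.08)}
t 8.7 pos [449.8  -1.2  71.7] rot [-179.4    1.7 -172. ] F [ 0.6  0.6 -1.3] w 29.2
rows needed 1
{'dx': np.float64(0.0), 'dy': np.float64(-0.02), 'dz': np.float64(0.16), 'yaw': np.float64(-0.08)}
```

View pics/w7c.png

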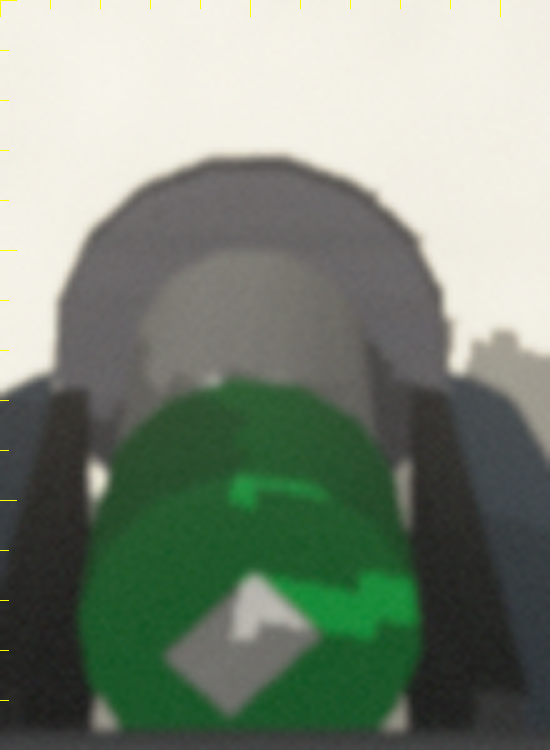

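View pics/s7c.png

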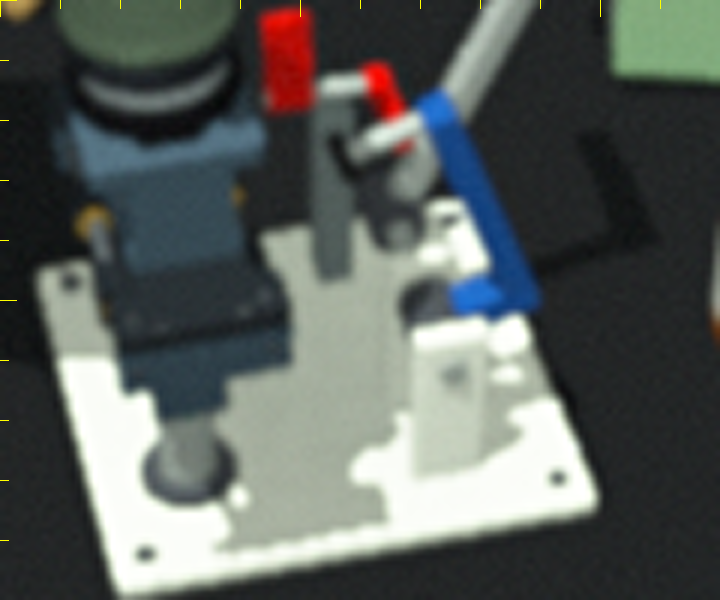

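>>> drive_tool(
  moves=[
    {"claw":1,"dx":0,"dy":0,"dz":0.12,"yaw":0},
    {"claw":1,"dx":0,"dy":0,"dz":0.05,"yaw":0},
  ],
)

```text
time_s: 8.95
ee_pos: [450.0, -1.2, 68.2]
ee_rot: [-179.4, 1.7, -172.0]
force: [-0.2, -0.4, -0.4]
gripper_width: 29.0
```

>>> drive_tool(
  moves=[
    {"claw":1,"dx":0,"dy":0,"dz":0.05,"yaw":0},
    {"claw":1,"dx":0,"dy":0,"dz":0.03,"yaw":0},
  ],
)

```text
time_s: 9.2
ee_pos: [450.4, -1.2, 67.8]
ee_rot: [-179.4, 1.7, -172.0]
force: [-2.7, -0.1, 5.8]
gripper_width: 29.5
```

```bash
python3 snap.py scene c8 280 180 120 100 6;python3 snap.py wrist w8 270 200 110 150 5; python3 plan.py 450 -1.5 68 188.7
```

```text
t 9.3 pos [450.4  -1.2  67.8] rot [-179.4    1.7 -172. ] F [-2.2  0.3  7.1] w 29.5
rows needed 1
{'dx': np.float64(0.02), 'dy': np.float64(-0.01), 'dz': np.float64(-0.01), 'yaw': np.float64(-0.08)}
```

View pics/c8c.png

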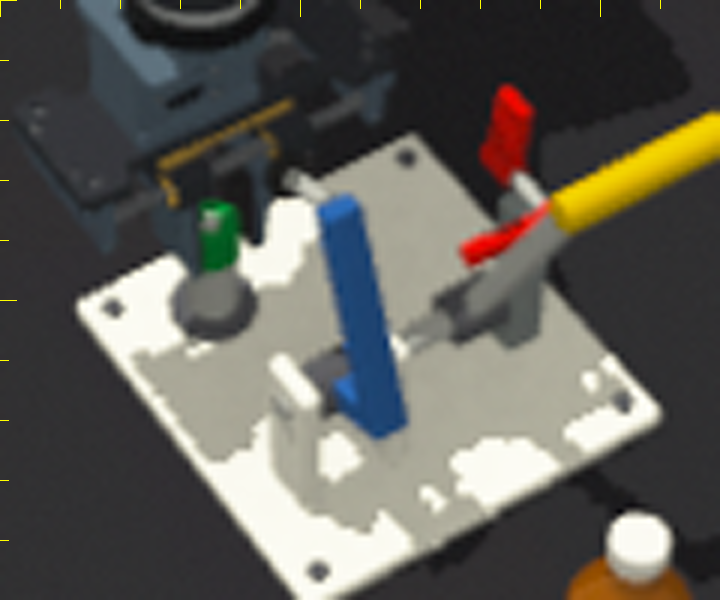

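View pics/w8c.png

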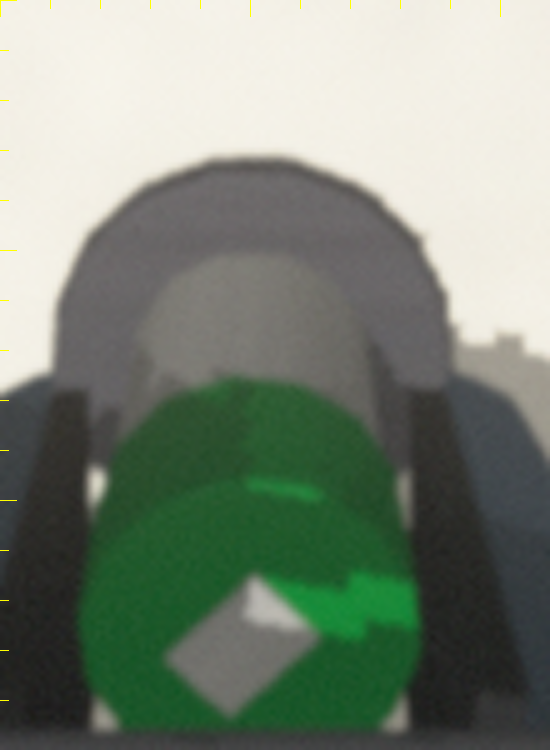

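>>> drive_tool(
  moves=[
    {"claw":1,"dx":0,"dy":0,"dz":0,"yaw":0},
    {"claw":0.2,"dx":0,"dy":0,"dz":0,"yaw":0},
    {"claw":0.0,"dx":0,"dy":0,"dz":0,"yaw":0},
    {"claw":0.0,"dx":0,"dy":0,"dz":0,"yaw":0},
  ],
)

```text
time_s: 9.8
ee_pos: [450.6, -1.3, 67.9]
ee_rot: [-179.4, 1.8, -172.0]
force: [-0.4, -0.3, -0.1]
gripper_width: 45.4
```

```bash
python3 snap.py wrist w9 270 200 110 150 5; python3 snap.py scene c9 280 180 120 100 6; python3 plan.py 450 -1.5 68 188.7
```

```text
t 9.9 pos [450.5  -1.3  67.9] rot [-179.4    1.8 -172. ] F [-0.   0.1  0.2] w 45.3
rows needed 1
{'dx': np.float64(0.03), 'dy': np.float64(-0.01), 'dz': np.float64(-0.01), 'yaw': np.float64(-0.08)}
```

View pics/w9c.png

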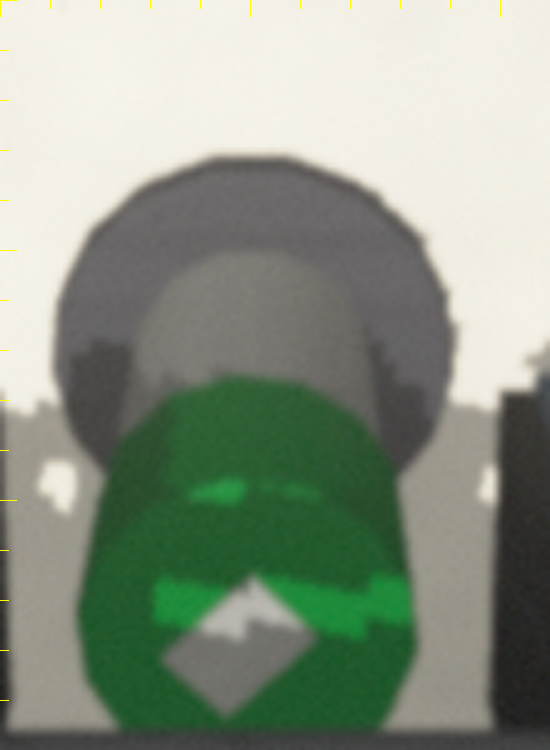

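View pics/c9c.png

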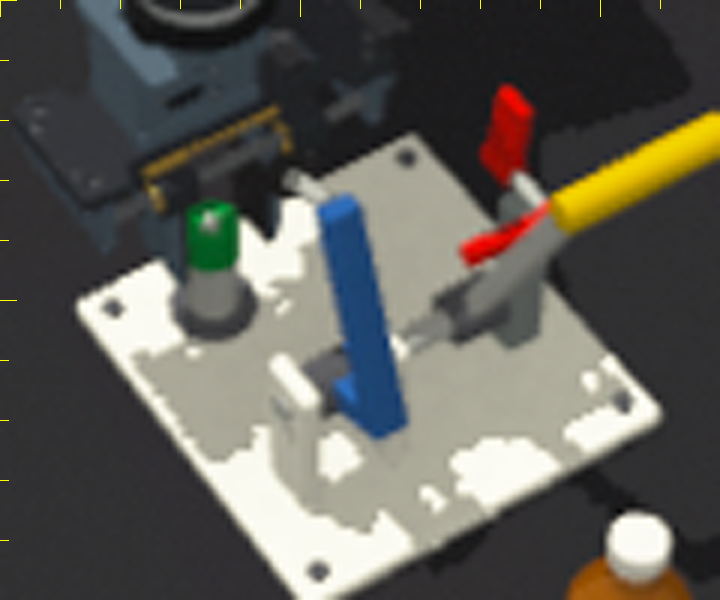

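```bash
cat > pp.py <<'E'
import sys,numpy as np
from workcell import telemetry
O=np.array([569.8,17.0]);A=np.radians(8.73)
def toP(p):
    d=np.array(p[:2])-O;c,s=np.cos(A),np.sin(A);return np.array([c*d[0]+s*d[1],-s*d[0]+c*d[1],p[2]])
s=telemetry.state();p=toP(s["ee_pos"]);print("t",round(s["time_s"],2),"press xyz",p.round(1),"rot",np.round(s["ee_rot"],1),"F",np.round(s["force"],1),"w",round(s["gripper_width"],1))
if len(sys.argv)>3:
    d=np.array(list(map(float,sys.argv[1:4])))-p
    y=np.radians(s["ee_rot"][2])-A # tool yaw in press frame
    c,si=np.cos(y),np.sin(y)
    print("dx %.2f dy %.2f dz %.2f (x20mm total)"%((c*d[0]+si*d[1])/20,(si*d[0]-c*d[1])/20,-d[2]/20))
E
python3 pp.py -120 0 180
```

```text
t 9.9 press xyz [-1.207e+02  1.000e-01  6.790e+01] rot [-179.4    1.8 -172. ] F [-0.   0.1  0.2] w 45.3
dx -0.03 dy -0.00 dz -5.61 (x20mm total)
```

>>> drive_tool(
  moves=[
    {"claw":0,"dx":0,"dy":0,"dz":-0.5,"yaw":0},
    {"claw":0,"dx":0,"dy":0,"dz":-1,"yaw":0},
    {"claw":0,"dx":0,"dy":0,"dz":-1,"yaw":0},
    {"claw":0,"dx":0,"dy":0,"dz":-1,"yaw":0},
    {"claw":0.5,"dx":0,"dy":0,"dz":-1,"yaw":0},
  ],
)

```text
time_s: 10.52
ee_pos: [446.8, -0.6, 161.6]
ee_rot: [-179.4, 1.7, -172.0]
force: [0.8, 0.3, -0.8]
gripper_width: 38.4
```

```bash
python3 pp.py -120 95 190; python3 snap.py scene c10 280 180 120 100 6; python3 snap.py wrist w10
```

```text
t 10.53 press xyz [-124.2    1.3  161.6] rot [-179.4    1.7 -172. ] F [ 0.8  0.3 -0.8] w 38.4
dx -0.15 dy 4.69 dz -1.42 (x20mm total)
```

View pics/c10c.png

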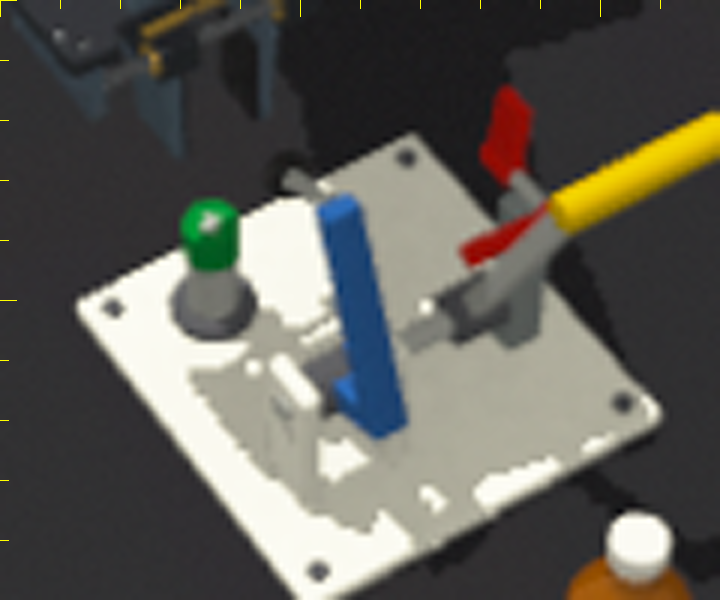

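View pics/w10.png

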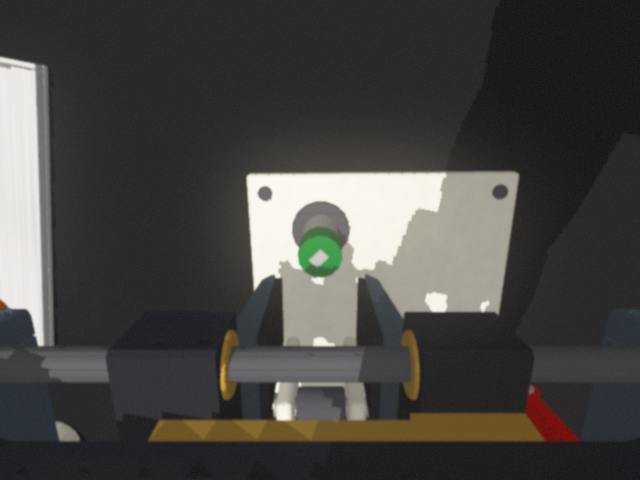

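Run:
```python
from circ import *
f=pickle.load(open("w10.pkl","rb"))
crop(f,280,190,80,95,6,"w10c")
```

```text
(no output)
```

View pics/w10c.png

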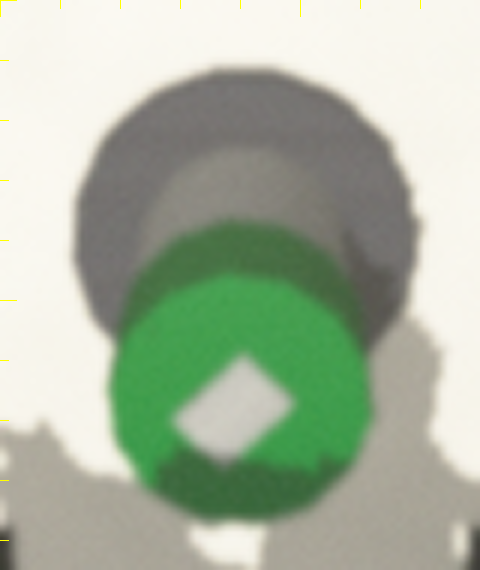

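Run:
```python
from circ import *
f=pickle.load(open("w10.pkl","rb"))
g=lambda L,R,T:(280+L/6,280+R/6,190+T/6)
print("mount top",fitc(f,g(109,372,272),85,15,fitr=True))
print("mount bot",fitc(f,g(120,366,220),60,15,fitr=True))
print("flange",fitc(f,g(75,414,68),20,24,fitr=True))
```

```text
mount top (array([450.68,  -0.87,  14.43]), array([0., 0., 0.]))
mount bot (array([451.85,  -0.63,  14.75]), array([0., 0., 0.]))
flange (array([449.98,  -1.03,  22.99]), array([-0., -0., -0.]))
```

>>> drive_tool(
  moves=[
    {"claw":1,"dx":0,"dy":0.9,"dz":-0.4,"yaw":-0.08},
    {"claw":1,"dx":0,"dy":0.95,"dz":-0.3,"yaw":0},
    {"claw":1,"dx":0,"dy":0.95,"dz":-0.3,"yaw":0},
    {"claw":1,"dx":0,"dy":0.95,"dz":-0.2,"yaw":0},
    {"claw":1,"dx":0,"dy":0.5,"dz":0,"yaw":0},
  ],
)

```text
time_s: 11.25
ee_pos: [433.2, 85.1, 184.3]
ee_rot: [-179.3, 1.8, -171.4]
force: [0.1, 0.3, 0.3]
gripper_width: 0.4
```

```bash
python3 pp.py -40 95 165; python3 snap.py wrist w11;python3 snap.py scene c11 260 100 160 120 5;python3 snap.py side s11 240 150 130 120 5;python3 pp.py -40 95 165
```

```text
t 11.25 press xyz [-124.7   88.   184.3] rot [-179.3    1.8 -171.4] F [0.1 0.3 0.3] w 0.4
dx -4.23 dy 0.36 dz 0.96 (x20mm total)
t 11.4 press xyz [-124.7   87.4  184.1] rot [-179.3    1.7 -171.4] F [-0.6 -0.6 -1. ] w 0.6
dx -4.24 dy 0.39 dz 0.96 (x20mm total)
```

View pics/w11.png

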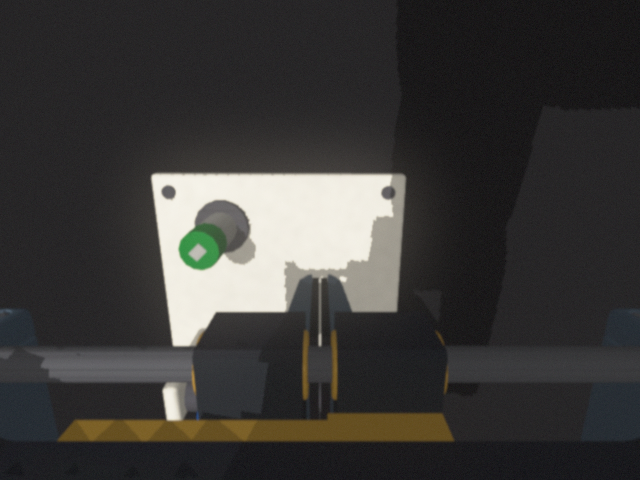

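View pics/c11c.png

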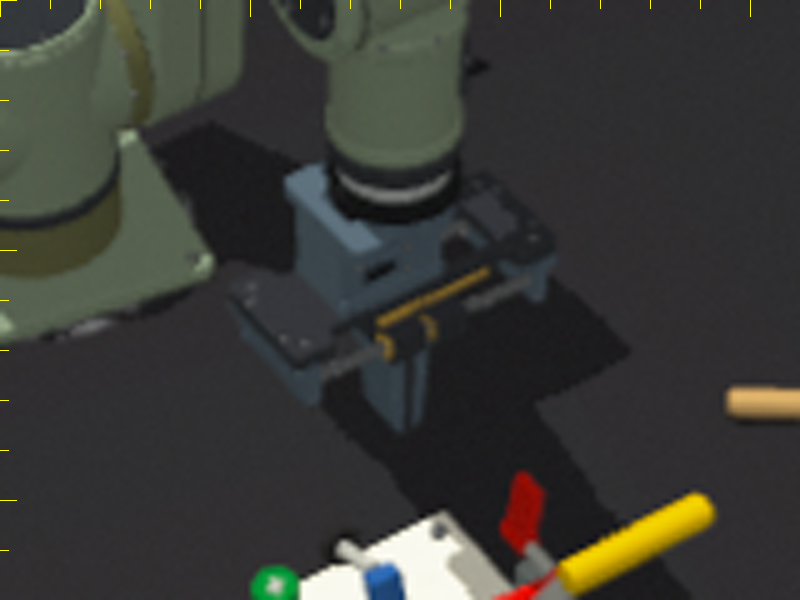

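View pics/s11c.png

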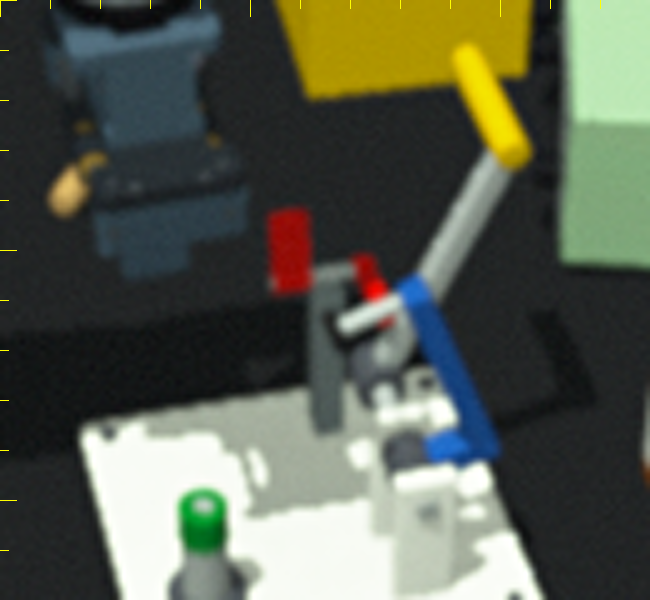

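>>> drive_tool(
  moves=[
    {"claw":1,"dx":-0.85,"dy":0.15,"dz":0,"yaw":0},
    {"claw":1,"dx":-0.85,"dy":0.15,"dz":0,"yaw":0},
    {"claw":1,"dx":-0.85,"dy":0.1,"dz":0.3,"yaw":0},
    {"claw":1,"dx":-0.85,"dy":0,"dz":0.4,"yaw":0},
    {"claw":1,"dx":-0.85,"dy":0,"dz":0.3,"yaw":0},
  ],
)

```text
time_s: 12.02
ee_pos: [523.3, 104.8, 164.9]
ee_rot: [-179.3, 1.8, -171.5]
force: [0.3, 0.0, -1.0]
gripper_width: 0.5
```

```bash
python3 pp.py -40 107 158; python3 snap.py wrist w12;python3 snap.py scene c12 280 130 140 120 5;python3 snap.py side s12 240 150 130 120 5;python3 pp.py -40 107 158
```

```text
t 12.03 press xyz [-32.6  93.8 164.9] rot [-179.3    1.8 -171.5] F [ 0.3  0.  -1. ] w 0.5
dx 0.37 dy 0.66 dz 0.34 (x20mm total)
t 12.18 press xyz [-33.4  93.8 164.9] rot [-179.3    1.7 -171.5] F [-0.1  0.9 -0.2] w 0.2
dx 0.33 dy 0.66 dz 0.35 (x20mm total)
```

View pics/w12.png

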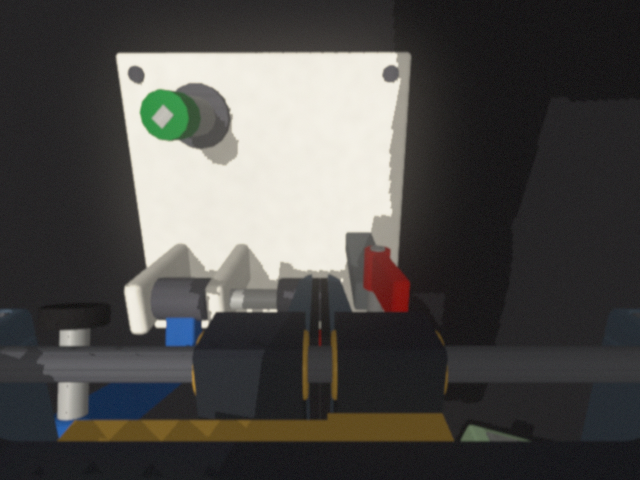

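View pics/c12c.png

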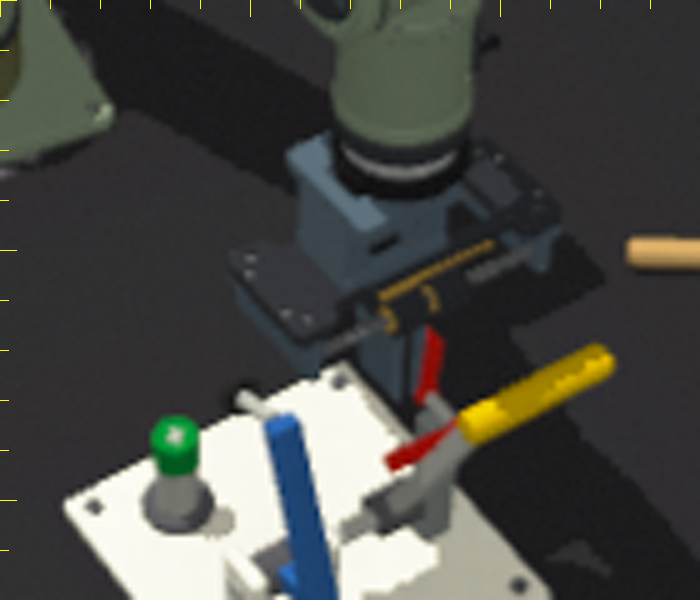

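View pics/s12c.png

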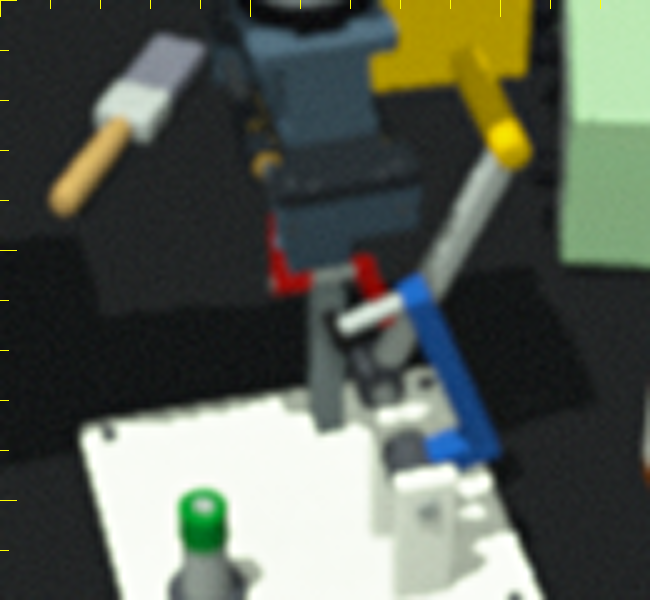

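>>> drive_tool(
  moves=[
    {"claw":1,"dx":0.3,"dy":0.2,"dz":0.35,"yaw":0},
    {"claw":1,"dx":0,"dy":0.4,"dz":0,"yaw":0},
    {"claw":1,"dx":0,"dy":0.4,"dz":0,"yaw":0},
    {"claw":1,"dx":0,"dy":0.3,"dz":0.05,"yaw":0},
  ],
)

```text
time_s: 12.68
ee_pos: [510.8, 130.4, 156.7]
ee_rot: [-179.2, 1.7, -171.5]
force: [-0.2, -2.4, 0.3]
gripper_width: 0.4
```

```bash
python3 pp.py -40 122 156; python3 snap.py scene c13 280 130 140 120 5;python3 snap.py wrist w13
```

```text
t 12.68 press xyz [-41.1 121.  156.7] rot [-179.2    1.7 -171.5] F [-0.2 -2.4  0.3] w 0.4
dx -0.06 dy 0.05 dz 0.03 (x20mm total)
```

View pics/w13.png

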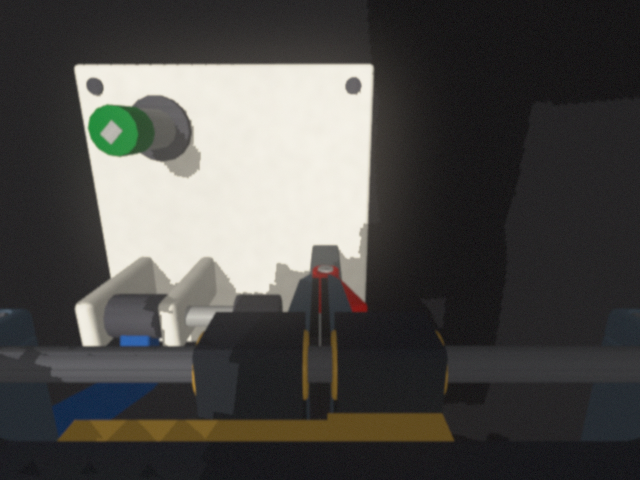

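View pics/c13c.png

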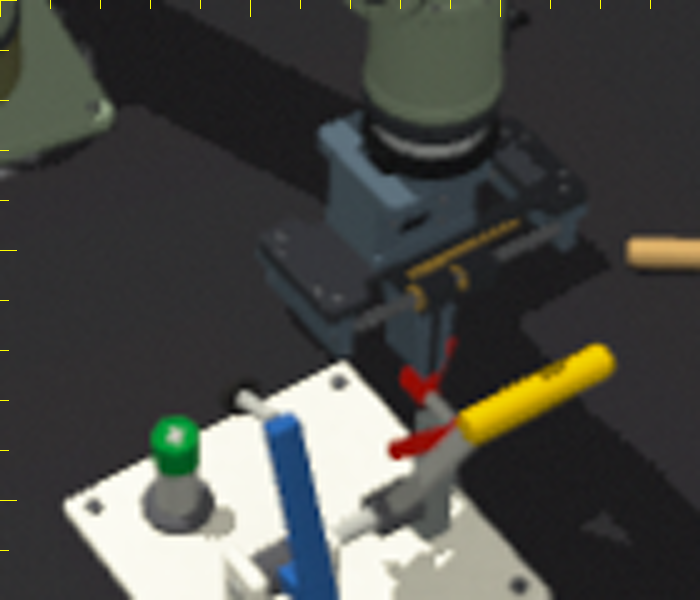

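>>> drive_tool(
  moves=[
    {"claw":1,"dx":0,"dy":0.5,"dz":0.03,"yaw":0},
    {"claw":1,"dx":0,"dy":0.5,"dz":0.2,"yaw":0},
    {"claw":1,"dx":0,"dy":0.3,"dz":0.5,"yaw":0},
    {"claw":1,"dx":0,"dy":0.1,"dz":0.2,"yaw":0},
  ],
)

```text
time_s: 13.28
ee_pos: [507.1, 160.1, 136.6]
ee_rot: [-179.3, 1.7, -171.5]
force: [0.4, -1.6, 2.8]
gripper_width: 0.5
```

```bash
python3 pp.py -40 148 134; python3 snap.py scene c14 280 130 140 120 5;python3 snap.py wrist w14
```

```text
t 13.28 press xyz [-40.3 151.  136.6] rot [-179.3    1.7 -171.5] F [ 0.4 -1.6  2.8] w 0.5
dx -0.02 dy -0.15 dz 0.13 (x20mm total)
```

View pics/c14c.png

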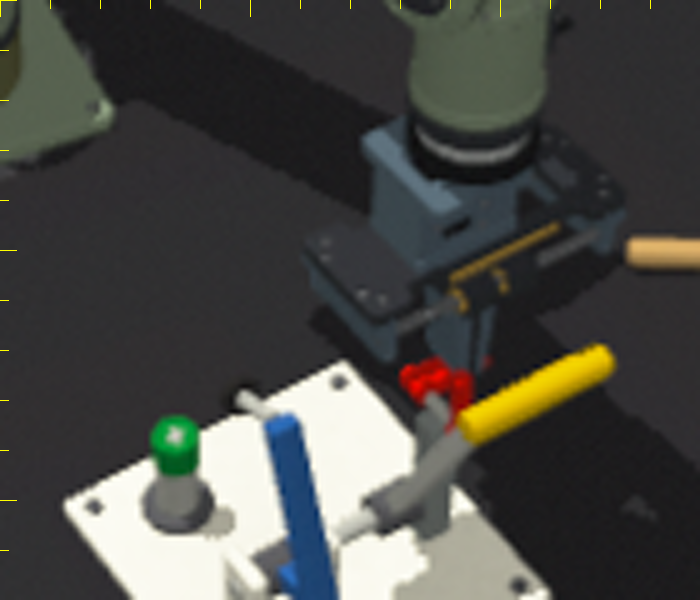

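Nearly level (tongue standing up). Press down gently to the stop.

>>> drive_tool(
  moves=[
    {"claw":1,"dx":0,"dy":0,"dz":0.1,"yaw":0},
    {"claw":1,"dx":0,"dy":0,"dz":0.1,"yaw":0},
    {"claw":1,"dx":0,"dy":0,"dz":0.1,"yaw":0},
  ],
)

```text
time_s: 13.75
ee_pos: [507.5, 160.1, 136.2]
ee_rot: [-179.4, 1.9, -171.6]
force: [-4.8, -1.5, 14.4]
gripper_width: 0.6
```

```bash
python3 pp.py -40 148 134
```

```text
t 13.75 press xyz [-39.9 150.9 136.2] rot [-179.4    1.9 -171.6] F [-4.8 -1.5 14.4] w 0.6
dx 0.01 dy -0.15 dz 0.11 (x20mm total)
```

>>> drive_tool(
  moves=[
    {"claw":1,"dx":0,"dy":0,"dz":-0.6,"yaw":0},
    {"claw":1,"dx":0,"dy":0,"dz":-1,"yaw":0},
    {"claw":1,"dx":0,"dy":0,"dz":-1,"yaw":0},
    {"claw":1,"dx":0,"dy":0,"dz":-1,"yaw":0},
    {"claw":1,"dx":0,"dy":0,"dz":-1,"yaw":0},
  ],
)

```text
time_s: 14.38
ee_pos: [504.1, 160.6, 230.7]
ee_rot: [-179.5, 1.8, -171.7]
force: [-0.0, -0.1, 0.4]
gripper_width: 0.2
```

```bash
python3 pp.py 0 130 275; python3 snap.py scene c15 280 130 140 120 5;python3 snap.py side s15 240 150 130 120 5; python3 snap.py wrist w15
```

```text
t 14.38 press xyz [-43.1 151.9 230.7] rot [-179.5    1.8 -171.7] F [-0.  -0.1  0.4] w 0.2
dx -2.17 dy -1.08 dz -2.21 (x20mm total)
```

View pics/c15c.png

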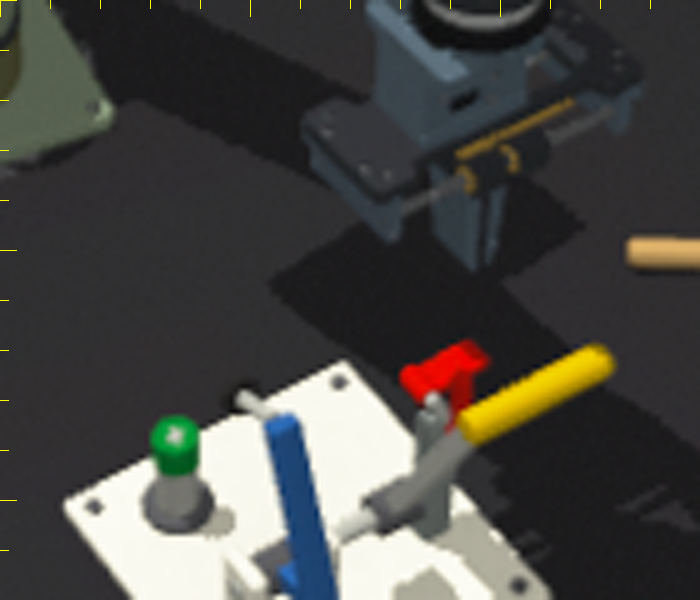

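View pics/s15c.png

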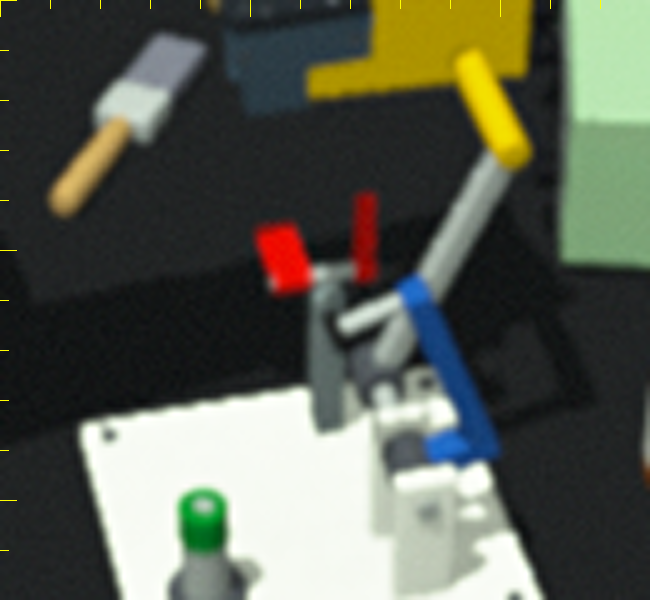

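View pics/w15.png

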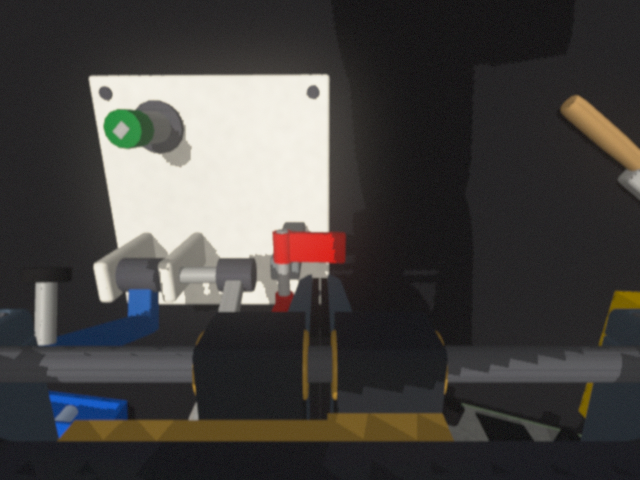

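>>> drive_tool(
  moves=[
    {"claw":1,"dx":0,"dy":-0.3,"dz":-1,"yaw":0},
    {"claw":1,"dx":-0.3,"dy":-0.3,"dz":-1,"yaw":0},
    {"claw":1,"dx":-0.95,"dy":-0.2,"dz":-0.5,"yaw":0},
    {"claw":1,"dx":-0.95,"dy":-0.2,"dz":0,"yaw":0},
    {"claw":1,"dx":-0.95,"dy":0,"dz":0,"yaw":0},
  ],
)

```text
time_s: 15.15
ee_pos: [566.6, 149.2, 278.0]
ee_rot: [-179.5, 1.3, -171.7]
force: [-0.7, -0.0, -0.5]
gripper_width: 0.3
```

```bash
python3 pp.py 115 130 280
```

```text
t 15.15 press xyz [ 16.9 131.2 278. ] rot [-179.5    1.3 -171.7] F [-0.7 -0.  -0.5] w 0.3
dx -4.91 dy -0.02 dz -0.10 (x20mm total)
```

>>> drive_tool(
  moves=[
    {"claw":1,"dx":-0.98,"dy":0,"dz":-0.1,"yaw":0},
    {"claw":1,"dx":-0.98,"dy":0,"dz":-0.05,"yaw":0},
    {"claw":1,"dx":-0.98,"dy":0,"dz":0,"yaw":0},
    {"claw":1,"dx":-0.98,"dy":0,"dz":0,"yaw":0},
    {"claw":1,"dx":-0.95,"dy":0,"dz":0,"yaw":0},
  ],
)

```text
time_s: 15.78
ee_pos: [664.3, 163.0, 274.4]
ee_rot: [-179.5, 0.6, -171.8]
force: [-0.2, -0.2, -0.6]
gripper_width: 0.6
```

```bash
python3 snap.py scene c16 280 100 160 120 5;python3 snap.py side s16 260 100 130 130 4; python3 snap.py wrist w16;  python3 pp.py 113 130 215
```

```text
t 15.93 press xyz [115.2 129.9 274. ] rot [-179.5    0.6 -171.8] F [-0.7  0.8  0.6] w 0.3
dx 0.11 dy 0.00 dz 2.95 (x20mm total)
```

View pics/c16c.png

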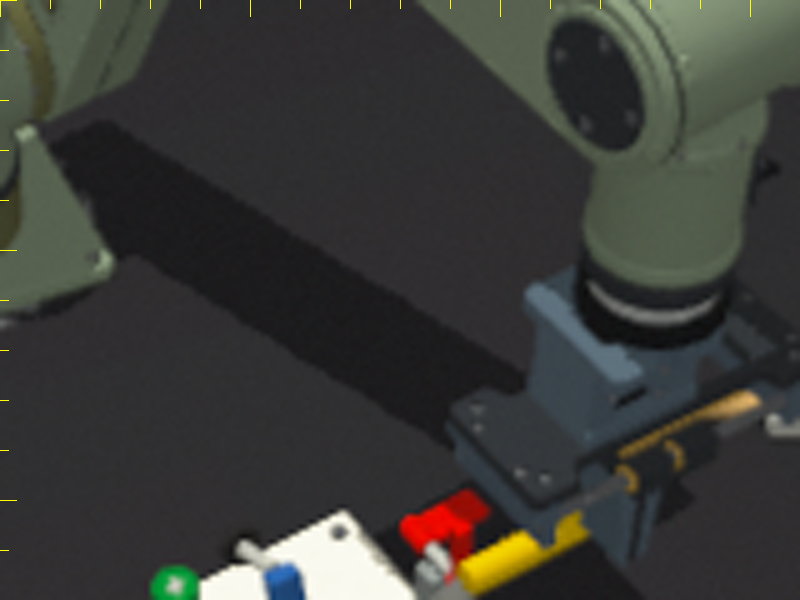

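View pics/s16c.png

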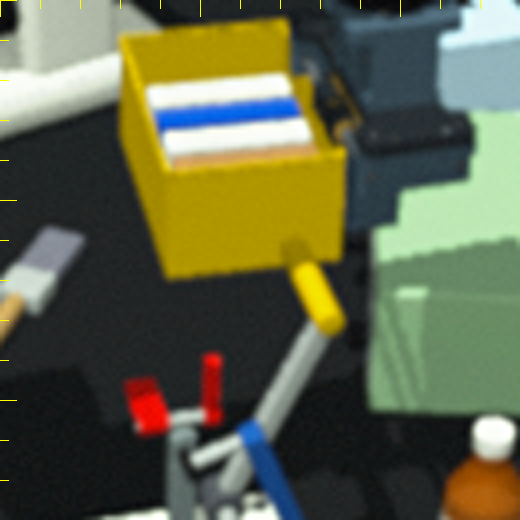

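View pics/w16.png

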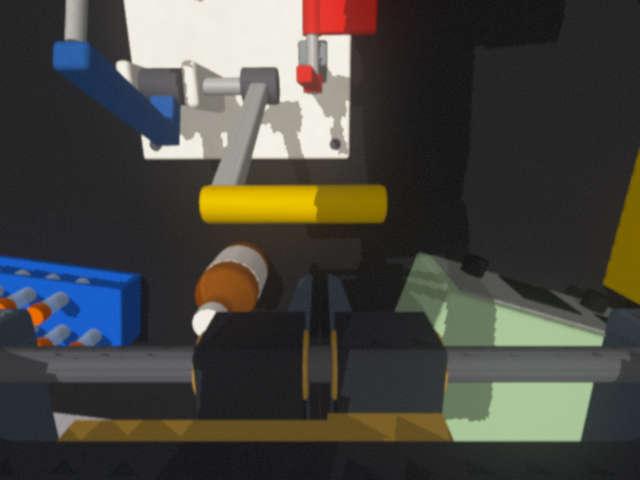

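Run:
```python
from h import *
d=pickle.load(open("f0.pkl","rb"));crop(d["scene"],420,210,150,120,5,"gb1");crop(d["side"],340,110,100,110,5,"gb2")
```

```text
(no output)
```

View pics/gb1.png

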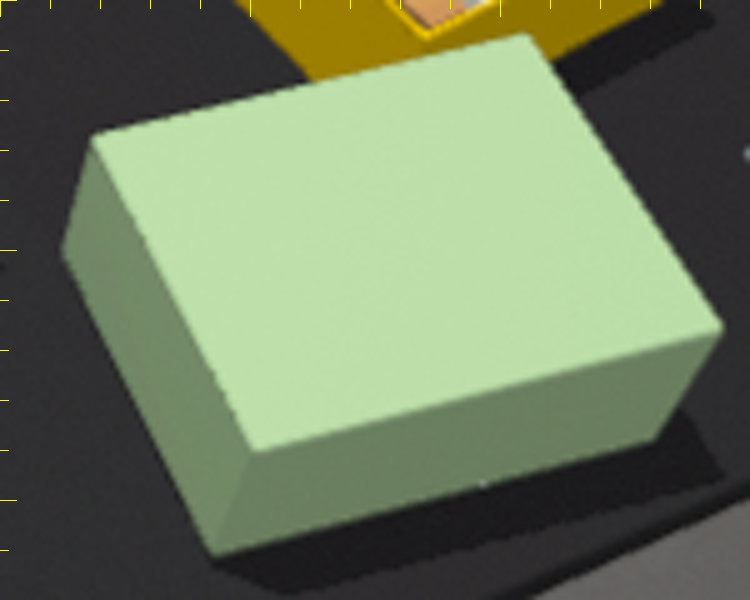

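View pics/gb2.png

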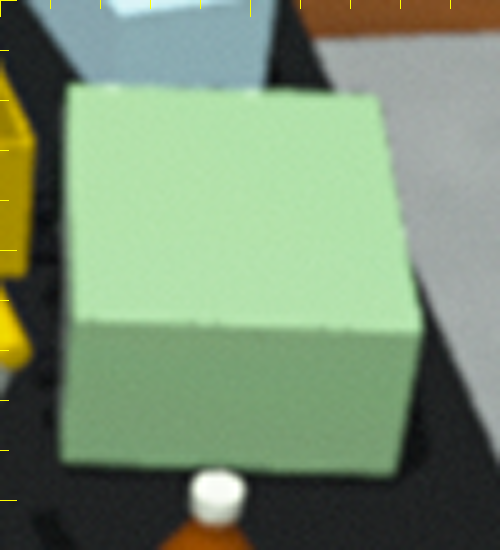

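Run:
```python
from h import *
d=pickle.load(open("f0.pkl","rb"));S,D=d["scene"],d["side"]
for a,b in [((92,137),(75,320)),((258,450),(420,328)),((530,35),(68,85))]:
    print(tri([ray(S,420+a[0]/5,210+a[1]/5),ray(D,340+b[0]/5,110+b[1]/5)]))
print(tri([ray(S,420+92/5,210+137/5),ray(D,340+68/5,110+85/5)]))
```

```text
(array([704.13739224, 277.78466387, 127.59179842]), [np.float64(2.4953695399934843), np.float64(2.495369539993485)])
(array([918.65603836, 246.96989763, 129.59301183]), [np.float64(1.695041897223603), np.float64(1.6950418972234857)])
(array([745.80161291, 554.2617914 , 127.09385395]), [np.float64(1.273181484186725), np.float64(1.2731814841865343)])
(array([724.04758011, 255.94967099, 256.42947536]), [np.float64(54.90675268967553), np.float64(54.90675268967547)])
```

>>> drive_tool(
  moves=[
    {"claw":1,"dx":0,"dy":0,"dz":0.9,"yaw":0},
    {"claw":1,"dx":0,"dy":0,"dz":0.9,"yaw":0},
    {"claw":1,"dx":0,"dy":0,"dz":0.9,"yaw":0},
    {"claw":1,"dx":0.2,"dy":0,"dz":0.2,"yaw":0},
  ],
)

```text
time_s: 16.42
ee_pos: [656.9, 161.4, 213.2]
ee_rot: [-179.5, 0.4, -171.8]
force: [-0.7, 0.2, 0.2]
gripper_width: 0.5
```

```bash
python3 pp.py 98 130 215;python3 snap.py wrist w17
```

```text
t 16.43 press xyz [108.  129.5 213.2] rot [-179.5    0.4 -171.8] F [-0.7  0.2  0.2] w 0.5
dx 0.50 dy 0.02 dz -0.09 (x20mm total)
```

View pics/w17.png

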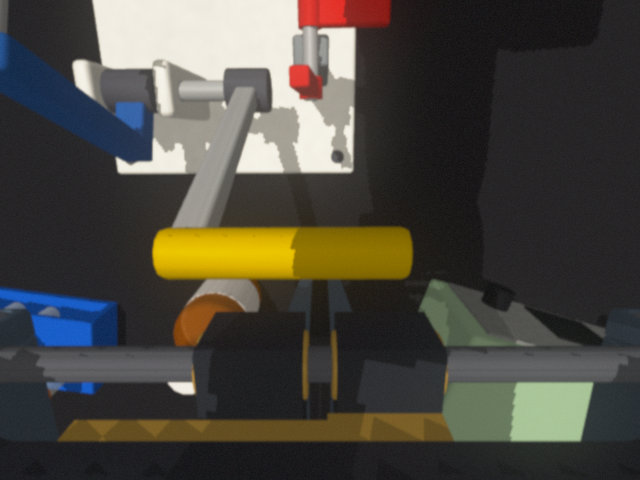

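>>> drive_tool(
  moves=[
    {"claw":1,"dx":0.4,"dy":0,"dz":0,"yaw":0},
    {"claw":1,"dx":0.5,"dy":0,"dz":0,"yaw":0},
    {"claw":1,"dx":0.6,"dy":0,"dz":0,"yaw":0},
    {"claw":1,"dx":0.6,"dy":0,"dz":0,"yaw":0},
    {"claw":1,"dx":0.6,"dy":0,"dz":0,"yaw":0},
  ],
)

```text
time_s: 17.1
ee_pos: [609.6, 154.9, 223.0]
ee_rot: [-179.6, 2.2, -171.8]
force: [3.9, 0.9, 2.8]
gripper_width: 0.5
```

```bash
python3 pp.py -20 130 213;python3 snap.py wrist w18
```

```text
t 17.1 press xyz [ 60.2 130.3 223. ] rot [-179.6    2.2 -171.8] F [3.9 0.9 2.8] w 0.5
dx 4.01 dy -0.05 dz 0.50 (x20mm total)
```

View pics/w18.png

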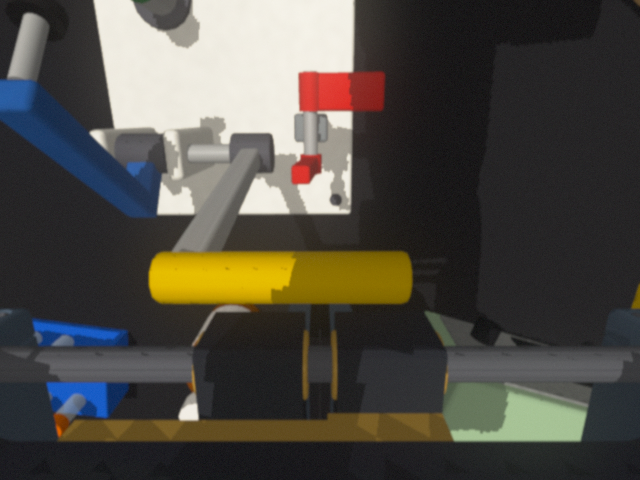

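>>> drive_tool(
  moves=[
    {"claw":1,"dx":0.7,"dy":0,"dz":0.1,"yaw":0},
    {"claw":1,"dx":0.7,"dy":0,"dz":0.1,"yaw":0},
    {"claw":1,"dx":0.7,"dy":0,"dz":0.1,"yaw":0},
    {"claw":1,"dx":0.7,"dy":0,"dz":0.1,"yaw":0},
  ],
)

```text
time_s: 17.65
ee_pos: [551.3, 146.6, 213.8]
ee_rot: [-179.6, 2.3, -171.8]
force: [3.8, 1.1, 3.0]
gripper_width: 0.4
```

```bash
python3 pp.py -20 130 213;python3 snap.py wrist w19
```

```text
t 17.65 press xyz [  1.4 130.9 213.8] rot [-179.6    2.3 -171.8] F [3.8 1.1 3. ] w 0.4
dx 1.07 dy -0.06 dz 0.04 (x20mm total)
```

View pics/w19.png

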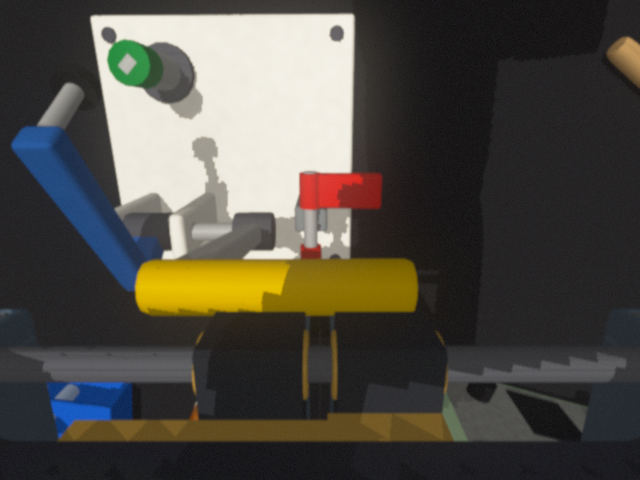

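>>> drive_tool(
  moves=[
    {"claw":1,"dx":0.7,"dy":0,"dz":0.05,"yaw":0},
    {"claw":1,"dx":0.7,"dy":0,"dz":0.1,"yaw":0},
    {"claw":1,"dx":0.6,"dy":0,"dz":0.25,"yaw":0},
    {"claw":1,"dx":0.5,"dy":0,"dz":0.3,"yaw":0},
  ],
)

```text
time_s: 18.2
ee_pos: [498.3, 138.7, 195.7]
ee_rot: [-179.6, 2.1, -171.8]
force: [4.0, 0.3, 2.0]
gripper_width: 0.8
```

```bash
python3 pp.py -94 130 182;python3 snap.py wrist w20;python3 snap.py scene c20 270 130 140 120 5
```

```text
t 18.2 press xyz [-52.2 131.2 195.7] rot [-179.6    2.1 -171.8] F [4.  0.3 2. ] w 0.8
dx 2.09 dy -0.08 dz 0.69 (x20mm total)
```

View pics/w20.png

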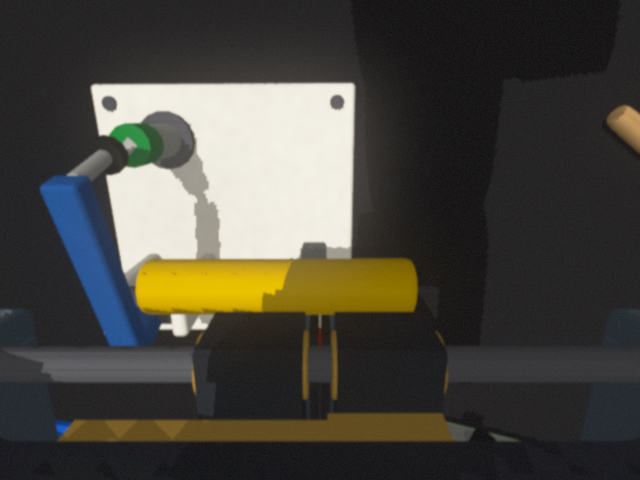

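View pics/c20c.png

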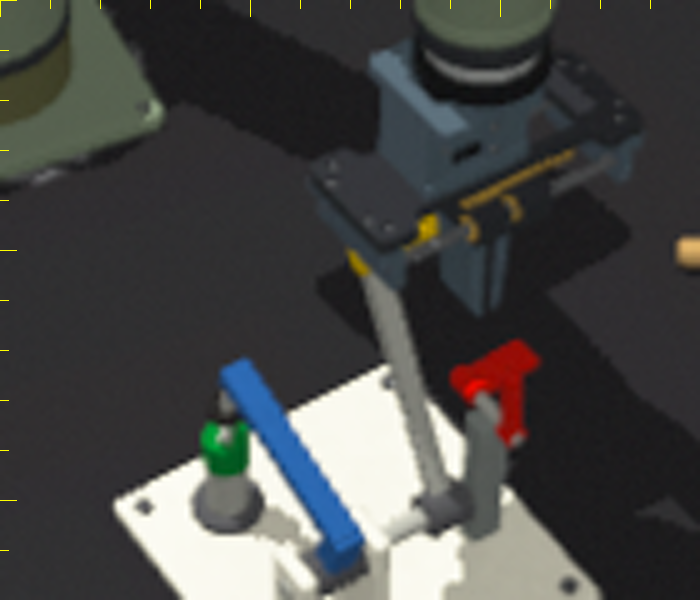

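>>> drive_tool(
  moves=[
    {"claw":1,"dx":0.5,"dy":0,"dz":0.3,"yaw":0},
    {"claw":1,"dx":0.5,"dy":0,"dz":0.3,"yaw":0},
    {"claw":1,"dx":0.5,"dy":0,"dz":0.2,"yaw":0},
    {"claw":1,"dx":0.4,"dy":0,"dz":0.2,"yaw":0},
  ],
)

```text
time_s: 18.8
ee_pos: [465.1, 133.8, 173.1]
ee_rot: [-179.6, 2.8, -171.7]
force: [11.8, 1.8, -1.5]
gripper_width: 0.4
```

```bash
python3 pp.py -94 130 180;python3 snap.py wrist w21;python3 snap.py scene c21 270 130 140 120 5
```

```text
t 18.8 press xyz [-85.7 131.3 173.1] rot [-179.6    2.8 -171.7] F [11.8  1.8 -1.5] w 0.4
dx 0.41 dy -0.07 dz -0.35 (x20mm total)
```

View pics/w21.png

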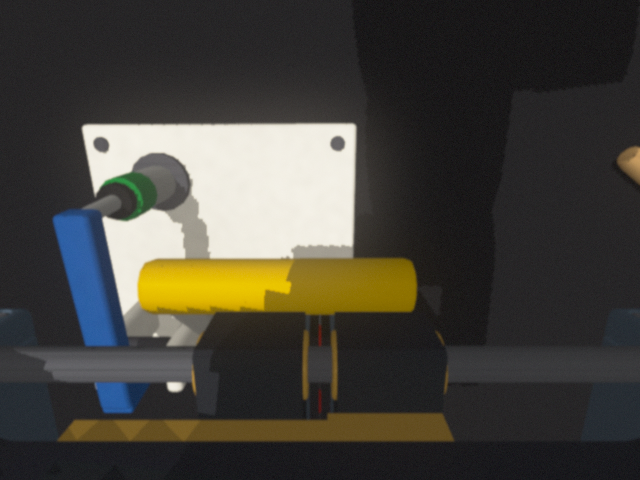

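View pics/c21c.png

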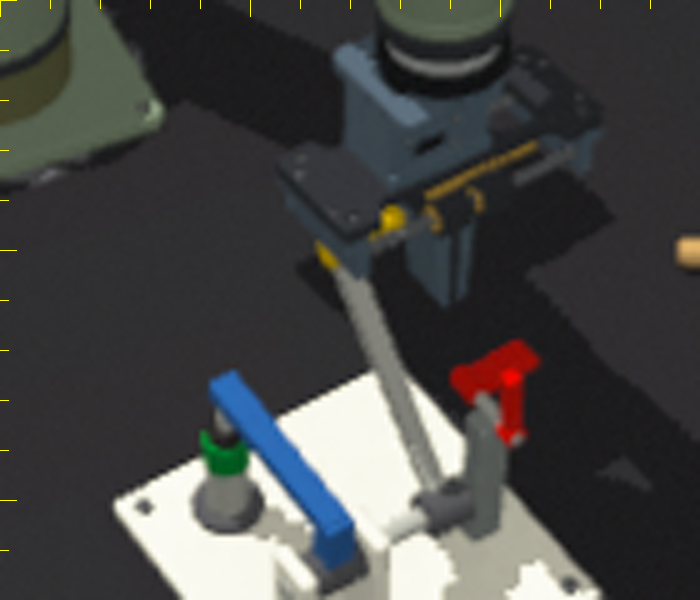

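>>> drive_tool(
  moves=[
    {"claw":1,"dx":0.4,"dy":0,"dz":-0.05,"yaw":0},
    {"claw":1,"dx":0.4,"dy":0,"dz":-0.05,"yaw":0},
  ],
)

```text
time_s: 19.15
ee_pos: [462.6, 133.4, 174.1]
ee_rot: [-179.6, 4.6, -171.6]
force: [24.6, 2.8, -14.1]
gripper_width: 0.7
```

```bash
python3 pp.py -94 130 180
```

```text
t 19.15 press xyz [-88.3 131.3 174.1] rot [-179.6    4.6 -171.6] F [ 24.6   2.8 -14.1] w 0.7
dx 0.29 dy -0.07 dz -0.29 (x20mm total)
```

>>> drive_tool(
  moves=[
    {"claw":1,"dx":0.3,"dy":0,"dz":0,"yaw":0},
  ],
)

```text
time_s: 19.27
ee_pos: [462.9, 133.5, 174.1]
ee_rot: [-179.6, 5.4, -171.6]
force: [17.8, 2.4, -7.9]
gripper_width: 0.8
```

```bash
python3 pp.py -94 130 180;python3 snap.py wrist w22;python3 snap.py scene c22 270 130 140 120 5;python3 snap.py side s22 240 150 130 120 5; python3 pp.py
```

```text
t 19.27 press xyz [-88.  131.4 174.1] rot [-179.6    5.4 -171.6] F [17.8  2.4 -7.9] w 0.8
dx 0.30 dy -0.07 dz -0.29 (x20mm total)
t 19.43 press xyz [-88.  131.4 174.2] rot [-179.6    5.4 -171.6] F [ 19.6   0.7 -10. ] w 0.4
```

View pics/w22.png

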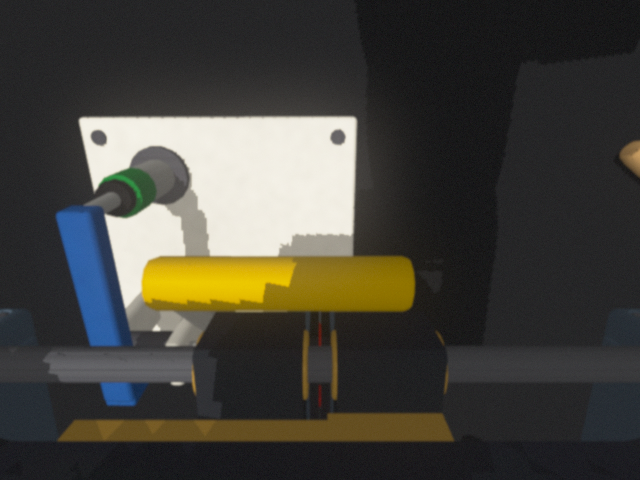

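View pics/c22c.png

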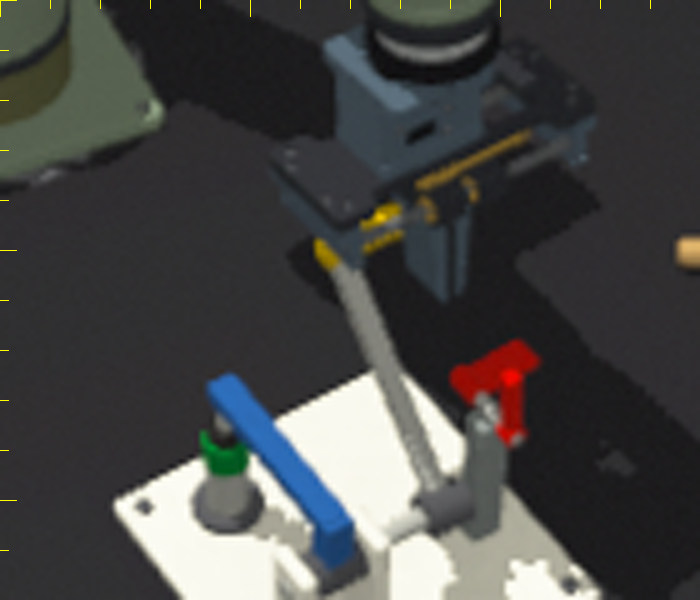

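View pics/s22c.png

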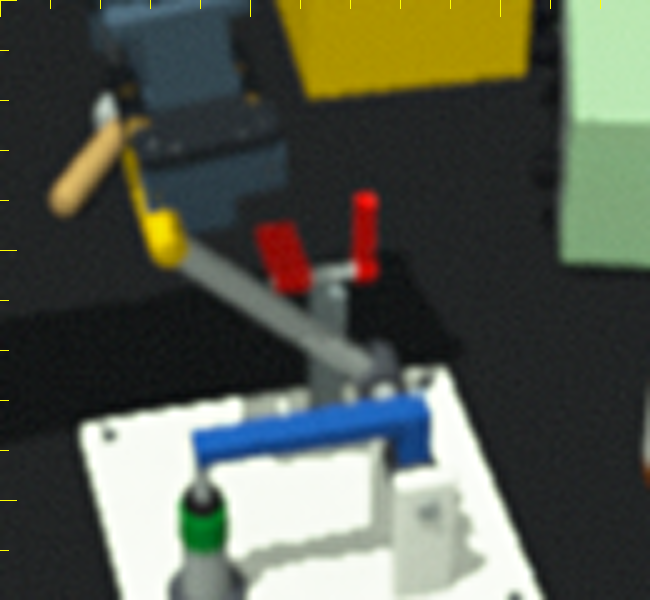

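Run:
```python
from h import *
f=pickle.load(open("s22.pkl","rb"));g=pickle.load(open("c22.pkl","rb"))
O=np.array([569.8,17.0]);A=np.radians(8.73);c,s=np.cos(A),np.sin(A)
for t in (1.1,1.15,1.18,1.22):
    x,z=170*np.sin(.44-t),85+170*np.cos(.44-t)
    o=[]
    for y in (75,80):
        P=[O[0]+c*x-s*y,O[1]+s*x+c*y,z]
        o+=[((proj(f,P)-[240,150])*5).round(0),((proj(g,P)-[270,130])*5).round(0)]
    print(t,o)
```

```text
1.1 [array([189., 224.]), array([341., 253.]), array([187., 218.]), array([348., 250.])]
1.15 [array([177., 233.]), array([334., 252.]), array([175., 228.]), array([341., 249.])]
1.18 [array([171., 239.]), array([331., 252.]), array([169., 234.]), array([338., 249.])]
1.22 [array([162., 247.]), array([326., 253.]), array([160., 242.]), array([333., 249.])]
```

View pics/c22.png

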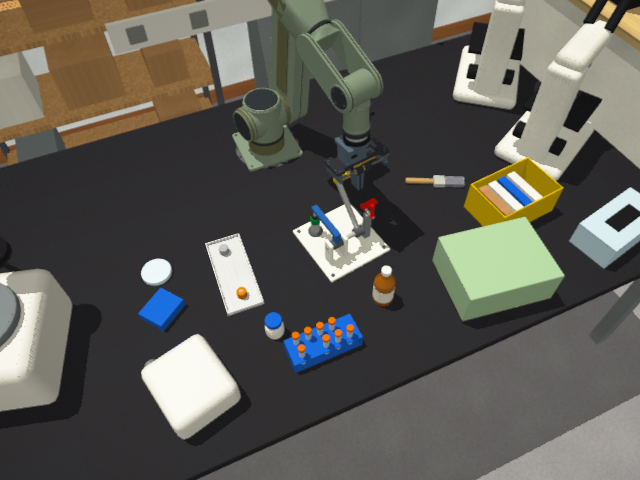

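Run:
```python
from h import *
f=pickle.load(open("s22.pkl","rb"));crop(f,260,230,80,60,8,"s22m")
```

```text
(no output)
```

View pics/s22m.png

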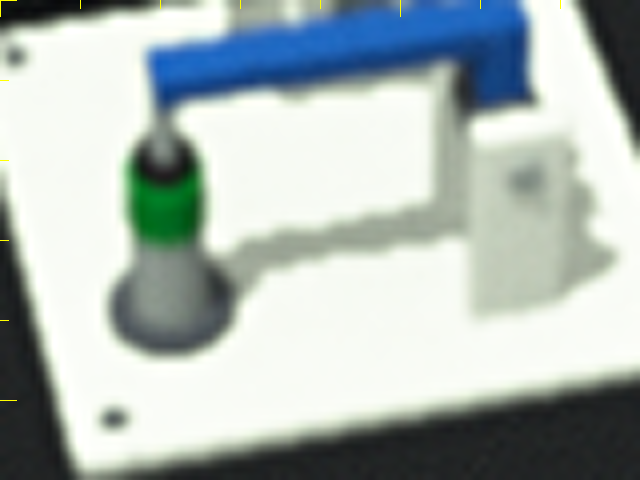

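```bash
python3 pp.py; python3 -c "
from workcell import job;print(job.job_done())"; python3 pp.py
```

```text
t 19.43 press xyz [-88.  131.4 174.2] rot [-179.6    5.4 -171.6] F [ 19.6   0.7 -10. ] w 0.4
the job is handed in; nothing more can be done
None
the job is handed in; nothing more can be done
```

The job is done as asked and was handed in at 19.4 s. The green mount stands on the post and was released while the catch was still on. The catch was then flipped fully out, and the lever is held at its front stop by the closed fingers hooked behind the handle.

**Mount:** After release, the wrist picture put it within 1 to 2 mm of the post's axis. It stayed upright in every later picture, and the foot now sits on its top face.

**Catch:** It stopped moving under about 14 N at the height expected for its 1.5 rad stop. The pictures show the tab level and the tongue standing up.

**Lever:** The angle read from the pictures is about 1.20 to 1.22 rad, against the stop at 1.22. A further pull command did not move it, and the wrist held steady at about 20 N sideways and 10 N vertically.

**Bystanders:** The grey and amber mounts and the other bench things look unmoved in the last scene picture.

**Off nominal:** The tool ended tilted 5.4° after the pull, and the camera estimates of the post's position differed by 1 to 2 mm. After hand-in the state could no longer be read, so I have no check of the final second of holding.

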